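Unload the specimen press cell

ROBOT

A 6-joint arm with a two-finger parallel gripper is mounted at the origin on a cart in front of the work surface, level with it; the furniture and walls round the work are solid. World frame = base frame: x ahead of the robot, y to its left, z up, the work surface at z = 0. Lengths are in m, angles in rad, forces in N, time in s.
With the tool pointing down it reaches from about 0.35 to 0.925 m from the base axis. Payload 6.4 kg.
Tool frame: the origin (TCP) lies midway between the tips of the shut fingers; the grasp point (between the pads) lies 19 mm behind it; z points along the fingers, y is the line along which they close (so a half turn about z gives the same grasp; the last joint's range is limited). The gripper opens to 85 mm and grips with 20 to 120 N. Pads are 22 mm wide; open, the fingers measure 114 mm over their backs; the gripper's body (76 mm by 85 mm) begins 54 mm behind the grasp point. The pads swing forward as they close: fully open they stand 13 mm farther back than shut.
Start: joints at [-0.174, 0.245, 1.558, -0, 1.339, -0.174], TCP at [0.65, 0, 0.201] pointing down, gripper open.
Joint ranges: [-3.13, 3.13], [-1.02, 2.26], [0.13, 2.54], [-0.95, 4.09], [0.21, 2.88], [-2.74, 2.74]. Speed limits (rad/s): [2.57, 2.57, 3.14, 3.14, 3.14, 3.14].

INTERFACE

Orientations are given as a unit quaternion [x, y, z, w].
In Python, from bench import manip gives the robot as it stands.
- The arm moves only by the tool drive_tool, never from a script. Its arguments are lists of equal length, an entry for each row: "dp": the shift along the tool's x, y, z in cm, a list of three; "yaw": the turn about the tool's z in degrees; "claw": the finger opening in cm, from 0 to 8.54. A call has exactly 10 rows; each row is the pose to reach, as a shift and turn from the pose commanded when the call began, along the tool's axes at that moment; what a row does not reach only later rows make up. A row lasts 1/8 s, in which the tool goes at most 62.5 mm and 10.7 degrees, less where a joint would pass 70% of its speed; a pose out of reach is approached as far as the arm can. A call with a gripper value outside its range is refused whole. The fingers move at their own pace and stop on an object; "squeeze" is the grip in N (left out, the last holds). Time passes only in rows, so rows that repeat a pose let the fingers close, or fill a call up. It gives the time, the measured TCP pose, the force, the opening and the grip force at its end, in the units of the state.
- manip.state(): the state, without advancing time (a new reading comes with each control period).
- manip.read_camera(name): name is "scene" or "side" or "wrist"; returns a dict with "image" (400x640x3 uint8, blue, green, red), "mtx" (3x3 intrinsics, pixels), "distortion" ([k1, k2, p1, p2, k3] as OpenCV has them; the pictures are not rectified), "R" (3x3) and "t" (3): a world point X has camera coordinates R X + t. Camera axes: x right, y down, z forward; pixel columns grow to the right and rows downward; lengths in m; the calibration is good to about 2 mm. A picture is of the moment at which its call begins. There is no depth.
- manip.hand_in(): hands the job in; it is judged then, once.
The state is a dict: "t": time; "joint_pos": joint angles; "qd": joint speeds; "tau": joint torques, N m; "tcp_pos": TCP position; "eef_rot": TCP orientation; "force": force on the tool from outside, world axes, zero at the start; "wrist_torque": the same for the moment, N m; "width": finger opening in m; "grasp_force": force on a finger pad.
Only numpy, scipy, OpenCV 4.12 (cv2) and the standard library are available. Lean on these libraries where they do the work, as an engineer would, in place of code of your own. Each camera call takes 0.05 s, during which the arm holds its last target. There are 200 camera calls.

TASK

Take the loading stack apart from the top, one piece at a time: stand the steel weight in the round recess of the wooden block, then the rubber stopper in the square steel tray, then set the metal cell, with the specimen still in it, over the post of the ejector stand so that it sits flat on the stand and the post pushes the specimen up. Last, lift the raised specimen out and put it in the white round dish, leaving the cell on the stand. Everything ends upright in the middle of its place, and the glass beaker stays where it is.

Things in the scene. Friction and masses are not known exactly. Their poses are not given: they have to be found in the camera images.
- weight: Plain steel laboratory weight, topmost piece of the stack: upright cylinder 26 mm diameter up to 31 mm height, then a narrow neck and a 20 mm knob; 45 mm tall in all, about 0.13 kg. Origin: centre of its underside, z up. At the start it stands on the stopper. Grip it by the 26 mm body.
- rubber_stopper: Dark red-brown rubber stopper, second piece of the stack, 35 mm diameter, 30 mm tall; it can be gripped at any height across 35 mm (it is a plain 35 mm cylinder to the fingers). Origin: centre of its underside, z up. At the start it stands on the specimen.
- specimen: Tan pressed-cork plug, 44 mm diameter, 26 mm tall, about 0.08 kg. Origin: centre of its underside, z up. At the start it lies loosely (1.5 mm play all round) in the bore of the cell, its top 4 mm below the cell's rim, so that it cannot be gripped there; with the cell on the ejector stand it stands on the post with its upper 22 mm clear of the cell.
- press_cell: Round aluminium cell, foot of the stack: 64 mm outer diameter, 36 mm tall, wall 8.5 mm, bore 47 mm, open at the top. Its floor is an inward ledge 6 mm thick with a central through hole of 30 mm (the ejector hole); the specimen rests on the ledge. Origin: centre of its underside, z up. It stands on the worktop at the start; grip it round the outside, 64 mm.
- ejector_stand: Fixed dark steel round base, 84 mm diameter, 6 mm thick, with a bright steel post standing in its middle: 20 mm diameter, tapering to 15 mm in its last 3 mm, post top 38 mm above the origin. Origin: centre of the underside of the base, on the post's axis, z up. The cell goes over the post, its underside flat on the base (6 mm above the origin), within 5 mm of the axis.
- round_dish: Fixed white round dish, 82 mm outer diameter, 73 mm inside, floor 3 mm above the origin, low rim 6 mm above it. Origin: centre of its underside, z up. Place of the specimen.
- square_tray: Fixed small square steel tray, 72 x 72 mm outside, 66 mm inside, floor 3 mm above the origin, low rim 6 mm above it. Origin: centre of its underside, z up. Place of the rubber stopper.
- weight_block: Fixed square block of light wood, 64 x 64 mm, 16 mm tall, with one round recess of 41 mm diameter in the middle whose floor is 8 mm above the origin (8 mm deep). Origin: centre of its underside, z up. Place of the weight.
- beaker: Clear glass beaker, 60 mm diameter, 86 mm tall, standing loose on the worktop to the right; not to be moved. Origin: centre of its underside. (Taller fixed things round the work: a large tester console at the far left from y = 0.5 on, two jars beside it, a rack of flasks behind from x = 0.66 on.)
Not all that is in view belongs to the job. Leave any pink look-alike of the square_tray alone.

How it is judged:
On the way, in this order (a step that is already met when the one before it is completed fails the run):
1. the weight stands in the recess of the block (horizontal distance between weight and weight_block below 0.01 m and z of weight in the frame of weight_block between 0.005 and 0.011 m and angle between weight's own z axis and vertical below 0.12 rad and linear speed of weight below 0.03 m/s), for 0.2 s.
2. the stopper stands in the square tray (horizontal distance between rubber_stopper and square_tray below 0.015 m and z of rubber_stopper in the frame of square_tray between 0 and 0.006 m and angle between rubber_stopper's own z axis and vertical below 0.12 rad and linear speed of rubber_stopper below 0.03 m/s), for 0.2 s.
3. the cell sits on the ejector stand with the specimen pushed up in it (horizontal distance between press_cell and ejector_stand below 0.008 m and z of press_cell in the frame of ejector_stand between 0.003 and 0.009 m and angle between press_cell's own z axis and vertical below 0.12 rad and linear speed of press_cell below 0.03 m/s and z of specimen in the frame of press_cell above 0.028 m and horizontal distance between specimen and press_cell below 0.006 m), for 0.2 s.
4. the specimen lies in the round dish (horizontal distance between specimen and round_dish below 0.015 m and z of specimen in the frame of round_dish between 0 and 0.006 m and angle between specimen's own z axis and vertical below 0.12 rad and linear speed of specimen below 0.03 m/s), for 0.2 s.
At the end, for the whole second after the job is handed in: On the floor of its place, upright (0.12 rad) and at rest: weight in the block's recess (centre within 10 mm), stopper in the square tray (15 mm), cell flat on the ejector stand (8 mm from the post's axis), specimen in the round dish (15 mm); heights within 3 mm (all of step 1 and all of step 2 and all of step 4 and horizontal distance between press_cell and ejector_stand below 0.008 m and z of press_cell in the frame of ejector_stand between 0.003 and 0.009 m and angle between press_cell's own z axis and vertical below 0.12 rad and linear speed of press_cell below 0.03 m/s); the robot touches nothing.
It fails at once if the beaker was moved more than 30 mm or tipped (distance of beaker from where it was at the start of the episode above 0.03 m or angle between beaker's own z axis and vertical above 0.5 rad).
It also fails if it takes over 128 s, if anything falls off the work surface, if the arm or the gripper's body presses on something with over 40 N, if the wrist force passes 120 N, or if a joint passes its speed limit or range.

## Working session

There is one attempt and no reset: what is moved stays moved. The work goes in short steps, Python scripts to look and compute and a tool call to move; the robot and the scene stay as the last step left them, time stands still between calls to the robot, and variables do not carry over. Pictures are saved under pics/ and viewed, at most 14 in all, crops included, and the job is handed in when it is done.

Besides the shell and the picture viewer there is one more tool, called after "Request:" as name(argument=value, ...), one argument or row to a line, values as JSON. drive_tool: Moves the arm, as the interface text tells. Its arguments: {"type":"object","properties":{"dp":{"type":"array","items":{"type":"array","items":{"type":"number"}}},"yaw":{"type":"array","items":{"type":"number"}},"claw":{"type":"array","items":{"type":"number"}},"squeeze":{"type":"number"}},"required":["dp","yaw","claw"]}

```bash
mkdir -p pics; cat > h.py <<'E'
import numpy as np, cv2
from bench import manip
def cam(n,save=None):
    c=manip.read_camera(n)
    if save: cv2.imwrite('pics/'+save,c['image'])
    return c
def ray(c,uv,z):
    p=cv2.undistortPoints(np.array([[uv]],float),np.array(c['mtx']),np.array(c['distortion']))[0,0]
    R=np.array(c['R']);t=np.array(c['t']).ravel()
    d=R.T@np.array([p[0],p[1],1]);o=-R.T@t
    return o+d*(z-o[2])/d[2]
def proj(c,X):
    R=np.array(c['R']);t=np.array(c['t'],float).ravel()
    return cv2.projectPoints(np.array([X],float),cv2.Rodrigues(R)[0],t,np.array(c['mtx']),np.array(c['distortion']))[0][0,0]
E
python3 - <<'E'
from h import *
import pickle
for n in('scene','side','wrist'):
    c=cam(n,n+'0.png'); pickle.dump(c,open(n+'.pkl','wb'))
    print(n,-np.array(c['R']).T@np.array(c['t']).ravel())
print(manip.state())
E
```

```text
scene [-0.33526338 -0.02192585  1.19578533]
side [0.29895473 1.18056522 1.06343689]
wrist [0.64881492 0.08102163 0.37308186]
{'t': 0.15, 'joint_pos': array([-1.74107698e-01,  2.45648441e-01,  1.55874836e+00, -8.99210947e-06,
        1.33871644e+00, -1.74090766e-01]), 'qd': array([-0.00049032, -0.00281358, -0.00363922,  0.00041352,  0.00037015,
        0.00140458]), 'tau': array([ 3.57137314e-04, -4.29984105e+01, -3.26552796e+01, -1.40693478e-04,
        3.52074814e-03,  1.27692519e-05]), 'tcp_pos': array([6.49517632e-01, 8.32222867e-05, 2.00129117e-01]), 'eef_rot': array([ 7.07111830e-01,  7.07101324e-01, -4.39939199e-04, -6.20096310e-04]), 'force': array([-0.48146127,  0.61225099, -0.11867423]), 'wrist_torque': array([-0.00618109,  0.03416774, -0.05632695]), 'grasp_force': 0.0, 'width': 0.0854275562853209}
```

View pics/scene0.png

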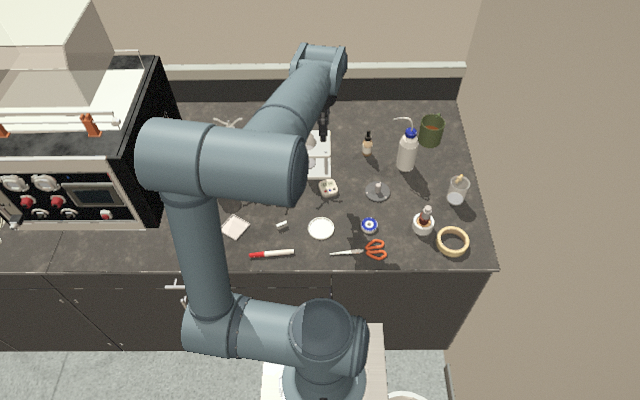

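View pics/side0.png

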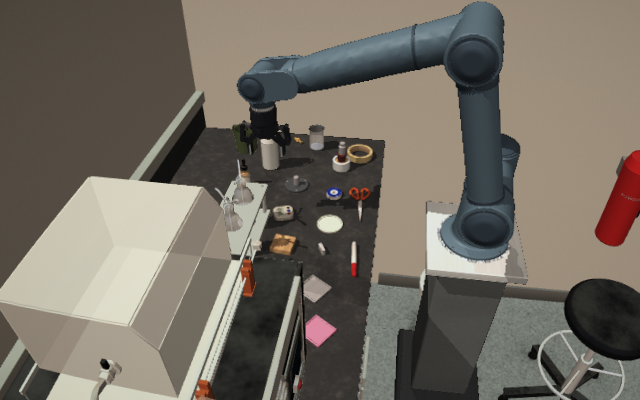

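View pics/wrist0.png

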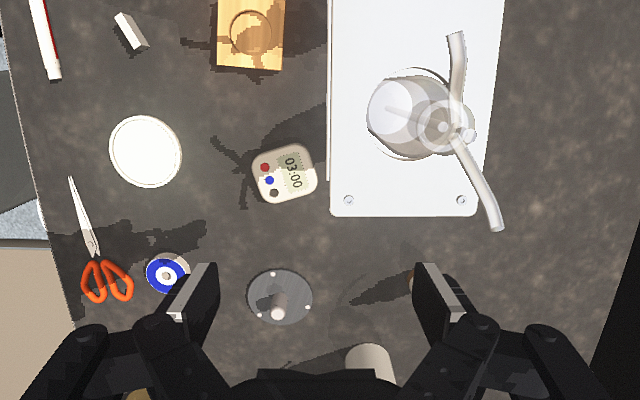

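Scene shows the stack at about (423,222), the stand at (377,190), the dish at (321,229), the beaker at (458,190) and a tray at (235,227). Side shows a grey tray at (315,289), a pink one at (319,331) and the wooden block at (284,243). Wrist shows the block recess at (250,32), the dish at (145,151) and the stand at (280,297).

Next I'll work out rough positions. The square_tray candidates are the grey one at side (315,289) and the pink one at side (319,331). The grey one fits steel, and I'll confirm it in a crop.

```bash
python3 - <<'E'
from h import *
import pickle
S,D,W=[pickle.load(open(n+'.pkl','rb')) for n in('scene','side','wrist')]
for n,c,uv,z in [('tray sc',S,(235,227),.006),('grey sd',D,(315,289),.006),('pink sd',D,(319,331),.006),('block sd',D,(284,240),.016),('block w',W,(251,32),.016),('dish w',W,(145,151),.006),('dish sc',S,(321,228),.006),('dish sd',D,(330,224),.006),('stand w',W,(280,297),.006),('stand sc',S,(377,191),.006),('stand sd',D,(297,185),.006),('cell sc',S,(423,227),.02),('cell sd',D,(341,164),.02),('beaker sc',S,(457,200),.0),('puck sc',S,(370,226),.01)]:
    print(n,ray(c,uv,z).round(3))
a=cv2.resize(S['image'][205:250,205:265],None,fx=6,fy=6,interpolation=2)
b=cv2.resize(D['image'][265:355,280:360],None,fx=5,fy=5,interpolation=2)
o=np.zeros((720,770,3),np.uint8);o=np.zeros((590,790,3),np.uint8)
o[:270,:360]=a;o[:450,370:770]=b
e=cv2.resize(S['image'][190:250,405:475],None,fx=5,fy=5,interpolation=2);o[280:580,:350]=e
cv2.imwrite('pics/crop1.png',o)
E
```

```text
tray sc [0.461 0.282 0.006]
grey sd [0.458 0.29  0.006]
pink sd [0.424 0.428 0.006]
block sd [0.581 0.121 0.016]
block w [0.585 0.131 0.016]
dish w [0.459 0.013 0.006]
dish sc [0.455 0.011 0.006]
dish sd [0.454 0.016 0.006]
stand w [ 0.603 -0.174  0.006]
stand sc [ 0.601 -0.175  0.006]
stand sd [ 0.598 -0.168  0.006]
cell sc [ 0.447 -0.306  0.02 ]
cell sd [ 0.459 -0.299  0.02 ]
beaker sc [ 0.565 -0.436  0.   ]
puck sc [ 0.458 -0.143  0.01 ]
```

View pics/crop1.png

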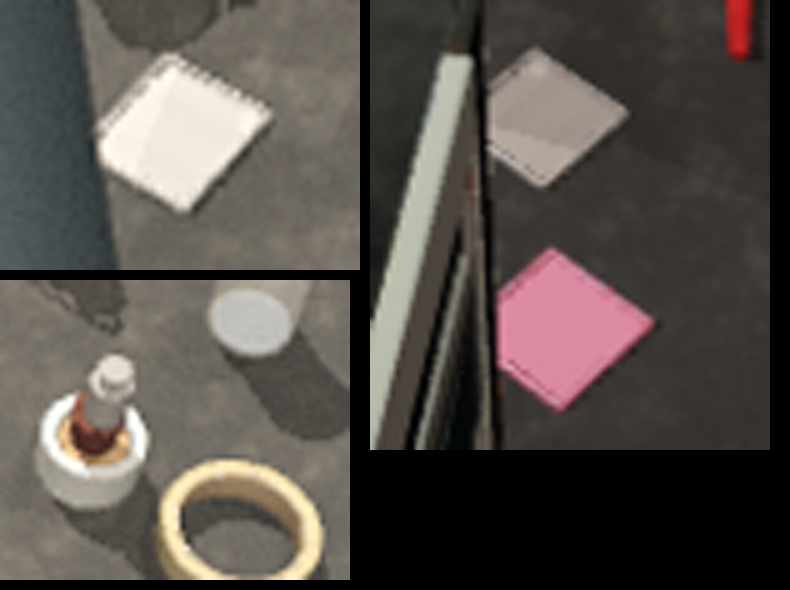

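The crop shows the upper-left and grey tray as the same object: its scene and side rays agree at about (0.46, 0.285). It's steel-coloured and the other is pink, so this is the square_tray. The stack is at about (0.453, -0.304). I'll go above the stack, offset for the wrist view.

Request:
drive_tool(
  dp=[
    [-5,-4,-3],
    [-10,-9,-5],
    [-15,-14,-5],
    [-20,-18,-5],
    [-22,-19.7,-5],
    [-22,-19.7,-5],
    [-22,-19.7,-5],
    [-22,-19.7,-5],
    [-22,-19.7,-5],
    [-22,-19.7,-5],
  ],
  yaw=[0,0,0,0,0,0,0,0,0,0],
  claw=[8.5,8.5,8.5,8.5,8.5,8.5,8.5,8.5,8.5,8.5],
  squeeze=40,
)

```text
t: 1.4
tcp_pos: [0.4534, -0.2194, 0.2509]
eef_rot: [0.707, 0.708, -0.0, -0.0]
force: [0.8, -0.2, -0.8]
width: 0.085
grasp_force: 0.0
```

```bash
python3 - <<'E'
from h import *
import pickle
c=cam('wrist','w1.png');pickle.dump(c,open('w1.pkl','wb'))
print(-np.array(c['R']).T@np.array(c['t']).ravel(),np.array(c['R']).round(3),manip.state()['tcp_pos'])
for z in(0,.036,.062,.107):print(proj(c,[.453,-.304,z]))
S=cam('scene','s1.png');pickle.dump(S,open('s1.pkl','wb'))
E
```

```text
[ 0.45238265 -0.13848693  0.42397965] [[ 1.     0.001 -0.001]
 [ 0.002 -0.949  0.316]
 [-0.    -0.316 -0.949]] [ 0.45328324 -0.21955667  0.25089981]
[316.19349424 214.66860087]
[316.21437965 225.29081238]
[316.23163709 234.09415806]
[316.266986   252.20194404]
```

View pics/w1.png

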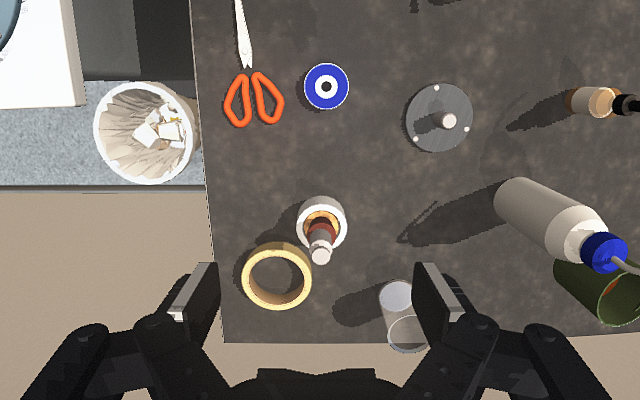

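View pics/s1.png

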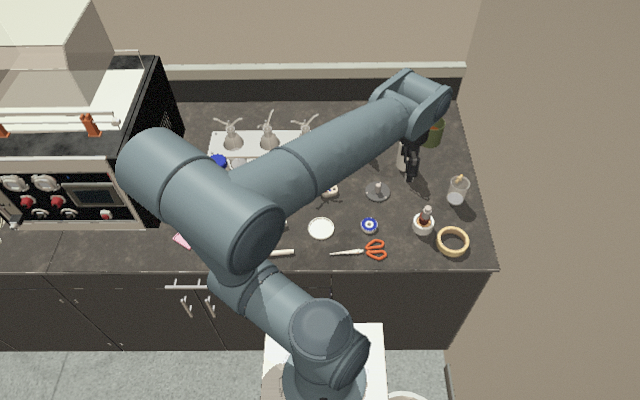

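The wrist view shows the knob top at about (321,254), the cell rim centre at about (322,224) and the stand disc at about (440,117). The tape ring is at (277,277), clear of the x-direction fingers.

```bash
python3 - <<'E'
from h import *
import pickle
c=pickle.load(open('w1.pkl','rb'));im=c['image']
print('knob',ray(c,(320.5,253.5),.107),'rim',ray(c,(322,224),.036),'stand',ray(c,(440,117.5),.006),'ring',ray(c,(277,277),.02))
def cir(im,box,p2=20,r=(10,50)):
    x0,y0,x1,y1=box
    g=cv2.cvtColor(im[y0:y1,x0:x1],6);g=cv2.resize(g,None,fx=4,fy=4,interpolation=2)
    h=cv2.HoughCircles(g,cv2.HOUGH_GRADIENT_ALT,1.5,20,param1=200,param2=.6,minRadius=r[0]*4,maxRadius=r[1]*4)
    return None if h is None else [(a/4+x0,b/4+y0,q/4) for a,b,q in h[0]]
for n,b,z,r in(('cell',(285,185,360,275),.036,(15,32)),('stand',(390,70,490,165),.006,(25,45)),('knob',(300,235,340,275),.107,(6,14))):
    for k in cir(im,b,r=r) or []: print(n,np.round(k,1),ray(c,k[:2],z).round(4))
E
```

```text
knob [ 0.45739999 -0.30550047  0.107     ] rim [ 0.4601236  -0.30226419  0.036     ] stand [ 0.60305388 -0.1752552   0.006     ] ring [ 0.39979165 -0.38737212  0.02      ]
cell [321.4 226.2  25.9] [ 0.4594 -0.3053  0.036 ]
knob [321.  256.8   8.5] [ 0.4579 -0.3093  0.107 ]
knob [321.  256.8  10.4] [ 0.4579 -0.3093  0.107 ]
```

Request:
drive_tool(
  dp=[
    [-5,0.5,0],
    [-8.6,0.5,0],
    [-8.6,0.5,4],
    [-8.6,0.5,9],
    [-8.6,0.5,14],
    [-8.6,0.5,17],
    [-8.6,0.5,17.9],
    [-8.6,0.5,17.9],
    [-8.6,0.5,17.9],
    [-8.6,0.5,17.9],
  ],
  yaw=[0,0,0,0,0,0,0,0,0,0],
  claw=[8.5,8.5,8.5,8.5,8.5,6,6,4.5,4.5,4.5],
  squeeze=40,
)

```text
t: 2.75
tcp_pos: [0.4589, -0.3067, 0.0736]
eef_rot: [0.707, 0.707, -0.0, 0.001]
force: [-0.5, -0.2, 1.1]
width: 0.0449
grasp_force: 0.0
```

```bash
python3 - <<'E'
from h import *
c=cam('wrist','w2.png')
E
```

```text
(no output)
```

View pics/w2.png

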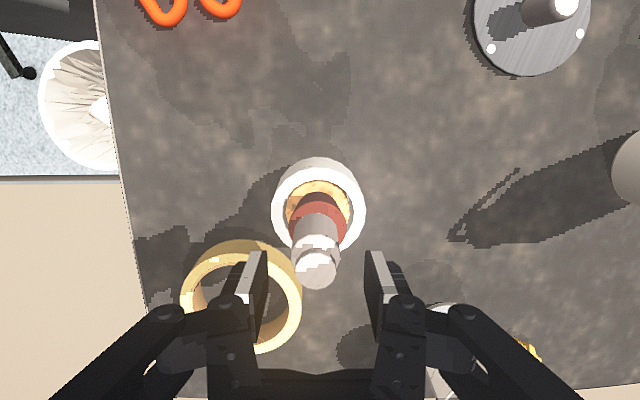

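The weight sits midway between the pads: knob at (317,268), pad faces at about x 265 and 368. I'll close and lift it.

Request:
drive_tool(
  dp=[
    [0,0,0],
    [0,0,0],
    [0,0,0],
    [0,0,0],
    [0,0,0],
    [0,0,0],
    [0,0,-1],
    [0,0,-4],
    [0,0,-8],
    [0,0,-10],
  ],
  yaw=[0,0,0,0,0,0,0,0,0,0],
  claw=[2,2,2,2,2,2,2,2,2,2],
  squeeze=40,
)

```text
t: 4.05
tcp_pos: [0.4588, -0.3069, 0.1753]
eef_rot: [0.707, 0.707, -0.0, 0.002]
force: [0.0, 0.2, -0.5]
width: 0.0203
grasp_force: 0.0
```

```bash
python3 - <<'E'
from h import *
import pickle
c=cam('wrist','w3.png');im=c['image'];pickle.dump(c,open('w3.pkl','wb'))
print(manip.state()['tcp_pos'],manip.state()['width'])
cv2.imwrite('pics/w3c.png',cv2.resize(im[100:340,160:480],None,fx=2,fy=2))
E
```

```text
[ 0.45976759 -0.30772616  0.17757305] 0.020234153839908224
```

View pics/w3c.png

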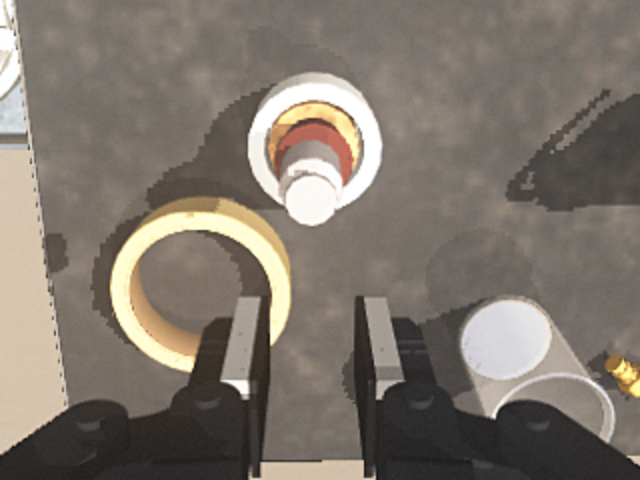

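The grip missed: the weight still stands on the stack with its knob at full-image (316,200). I'll measure it again.

```bash
python3 - <<'E'
from h import *
import pickle
c=pickle.load(open('w3.pkl','rb'))
s=manip.state();print(s['tcp_pos'],s['eef_rot'])
print(ray(c,(316,200),.107),ray(c,(317.5,167),.036),'proj tcp',proj(c,[.4588,-.3069,.1753]),proj(c,[.4588,-.3069,.1753+.019]))
o=-np.array(c['R']).T@np.array(c['t']).ravel();print(o)
h=c['image'][90:245,270:370]
S=pickle.load(open('s1.pkl','rb'));D=cam('side')
print([ray(S,p,z).round(3) for p,z in(((427,209),.107),((423,224),.036))])
cv2.imwrite('pics/d3.png',np.hstack([cv2.resize(D['image'][125:185,310:380],None,fx=5,fy=5),cv2.resize(S['image'][195:245,395:475],(400,300))]))
E
```

```text
[ 0.45976759 -0.30772616  0.17757305] [ 7.07044003e-01  7.07159159e-01 -9.24334083e-05  3.83323121e-03]
[ 0.45820711 -0.30859636  0.107     ] [ 0.45982949 -0.30034726  0.036     ] proj tcp [317.44290181 237.10897697] [317.70831112 253.23617241]
[ 0.45742363 -0.22537504  0.3481388 ]
[array([ 0.452, -0.305,  0.107]), array([ 0.447, -0.303,  0.036])]
```

View pics/d3.png

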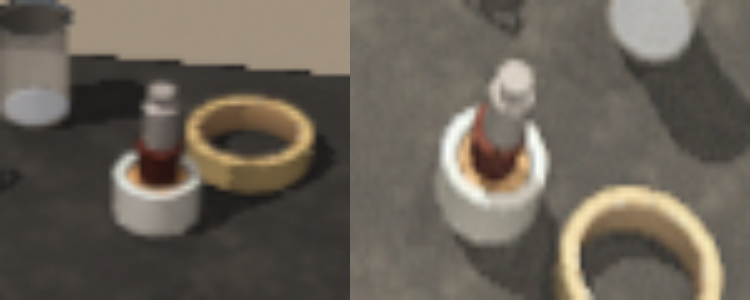

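Request:
drive_tool(
  dp=[
    [0,0,0],
    [0,0,0],
    [0,0,4],
    [0,0,8],
    [0,0,10.4],
    [0,0,10.4],
    [0,0,10.4],
    [0,0,10.4],
    [0,0,10.4],
    [0,0,10.4],
  ],
  yaw=[0,0,0,0,0,0,0,0,0,0],
  claw=[4.5,4.5,4.5,4.5,4.5,4.5,4.5,4.5,4.5,4.5],
  squeeze=40,
)

```text
t: 5.4
tcp_pos: [0.4583, -0.3062, 0.0685]
eef_rot: [0.707, 0.707, -0.0, 0.0]
force: [0.0, -0.5, 0.9]
width: 0.0449
grasp_force: 0.0
```

Request:
drive_tool(
  dp=[
    [0,0,0],
    [0,0,0],
    [0,0,0],
    [0,0,0],
    [0,0,0],
    [0,0,0],
    [0,0,0],
    [0,0,0],
    [0,0,0],
    [0,0,0],
  ],
  yaw=[0,0,0,0,0,0,0,0,0,0],
  claw=[2,2,2,2,2,2,2,2,2,2],
  squeeze=40,
)

```text
t: 6.65
tcp_pos: [0.458, -0.306, 0.068]
eef_rot: [0.707, 0.707, 0.0, 0.0]
force: [0.4, 0.2, 0.6]
width: 0.0196
grasp_force: 0.2
```

```bash
python3 - <<'E'
from h import *
import pickle
c=cam('wrist');D=cam('side');S=cam('scene')
print(proj(D,[.458,-.306,.07]),proj(D,[.458,-.306,0]))
o=np.zeros((600,640,3),np.uint8)
o[:300]=cv2.resize(c['image'][150:300,160:480],(640,300))
o[300:,:350]=cv2.resize(D['image'][125:185,310:380],(350,300))
o[300:,350:]=cv2.resize(S['image'][190:250,390:448],(290,300))
cv2.imwrite('pics/e4.png',o)
E
```

```text
[341.69342637 151.51321262] [341.26587774 167.32412533]
```

View pics/e4.png

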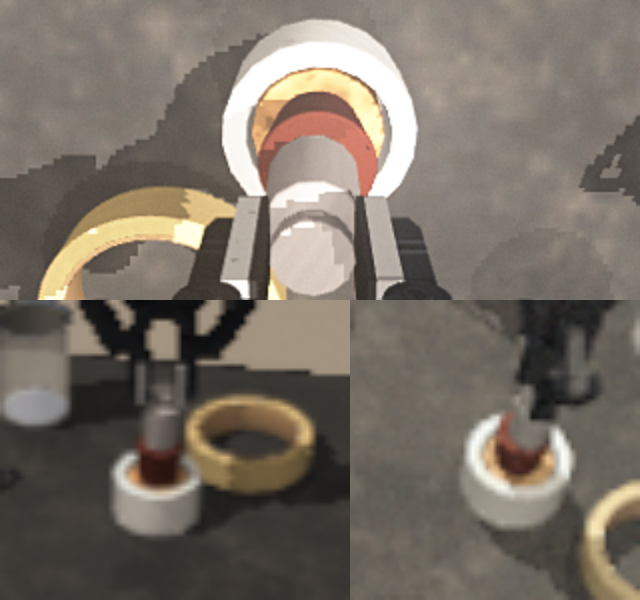

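The pads are too high: they enclose the 20 mm knob and the whole body shows below the tips. I'll open, go 1.5 cm lower and close again. The width reading will tell what was gripped.

Request:
drive_tool(
  dp=[
    [0,0,0],
    [0,0,0],
    [0,0,0],
    [0,0,0.8],
    [0,0,1.5],
    [0,0,1.5],
    [0,0,1.5],
    [0,0,1.5],
    [0,0,1.5],
    [0,0,1.5],
  ],
  yaw=[0,0,0,0,0,0,0,0,0,0],
  claw=[4.5,4.5,4.5,4.5,4.5,4.5,2,2,2,2],
  squeeze=40,
)

```text
t: 8.05
tcp_pos: [0.4582, -0.3062, 0.0532]
eef_rot: [0.707, 0.707, 0.0, 0.0]
force: [-0.0, -0.3, 0.6]
width: 0.0239
grasp_force: 39.4
```

Request:
drive_tool(
  dp=[
    [0,0,0],
    [0,0,0],
    [0,0,0],
    [0,0,0],
    [0,0,0],
    [0,0,0],
    [0,0,0],
    [0,0,0],
    [0,0,0],
    [0,0,0],
  ],
  yaw=[0,0,0,0,0,0,0,0,0,0],
  claw=[2,2,2,2,2,2,2,2,2,2],
  squeeze=40,
)

```text
t: 9.3
tcp_pos: [0.4582, -0.3062, 0.0532]
eef_rot: [0.707, 0.707, 0.0, 0.0]
force: [1.2, 0.7, 3.5]
width: 0.0236
grasp_force: 39.8
```

```bash
python3 - <<'E'
from h import *
c=cam('wrist');D=cam('side');s=manip.state();print(s['width'],s['grasp_force'],s['force'],s['tcp_pos'])
o=np.zeros((600,640,3),np.uint8)
o[:300]=cv2.resize(c['image'][150:300,160:480],(640,300))
o[300:,:350]=cv2.resize(D['image'][125:185,310:380],(350,300))
cv2.imwrite('pics/e5.png',o)
E
```

```text
0.0234108786783745 39.77159231901169 [ 0.61622719 -0.63199456  3.65088337] [ 0.45816915 -0.30613911  0.05317892]
```

View pics/e5.png

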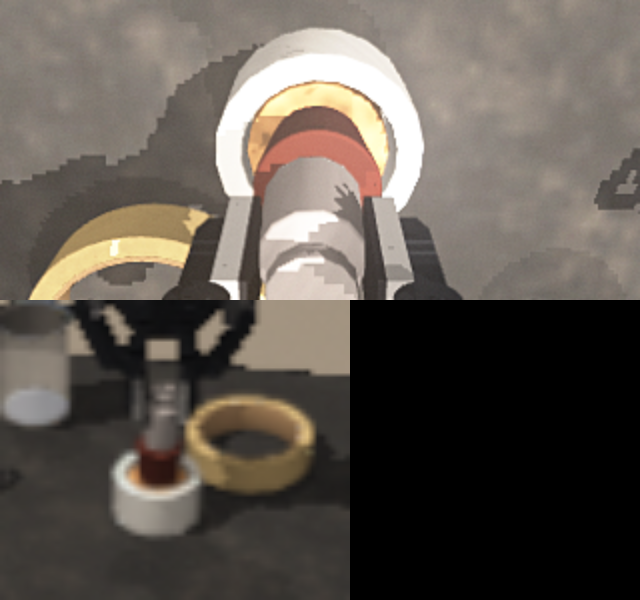

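```bash
python3 - <<'E'
from h import *
c=cam('wrist');D=cam('side')
for z in(.053,.062,.068,.074,.08,.086,.093):print(z,proj(c,[.445,-.295,z]).round(1),proj(c,[.445,-.317,z]).round(1),proj(D,[.458,-.306,z]).round(1))
o=np.hstack([cv2.resize(c['image'][220:300,240:400],(480,240),interpolation=0),cv2.resize(D['image'][135:165,325:365],(320,240),interpolation=0)])
cv2.imwrite('pics/e6.png',o)
E
```

```text
0.053 [293.5 218.3] [294.3 254.3] [341.6 155.4]
0.062 [292.4 224.8] [293.3 262.1] [341.6 153.4]
0.068 [291.7 229.5] [292.6 267.7] [341.7 152. ]
0.074 [290.8 234.4] [291.9 273.7] [341.7 150.6]
0.08 [290.  239.8] [291.1 280.1] [341.8 149.2]
0.086 [289.  245.5] [290.3 286.9] [341.8 147.8]
0.093 [287.8 252.7] [289.2 295.4] [341.8 146.2]
```

View pics/e6.png

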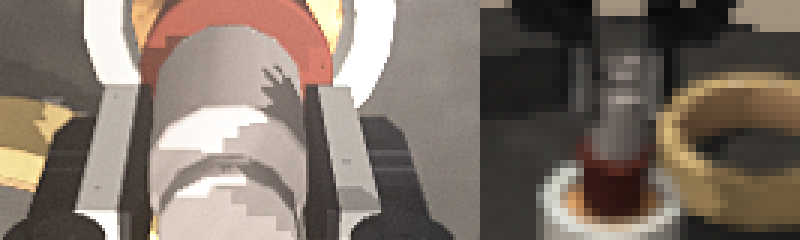

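Pad tips are at about z 0.08–0.086, so only the top of the body is gripped. I'll open, go 6 mm lower and 2 mm further in -y, and regrip.

Request:
drive_tool(
  dp=[
    [0,0,0],
    [0,0,0],
    [-0.2,0,0.3],
    [-0.2,0,0.6],
    [-0.2,0,0.6],
    [-0.2,0,0.6],
    [-0.2,0,0.6],
    [-0.2,0,0.6],
    [-0.2,0,0.6],
    [-0.2,0,0.6],
  ],
  yaw=[0,0,0,0,0,0,0,0,0,0],
  claw=[4.5,4.5,4.5,4.5,4.5,2,2,2,2,2],
  squeeze=40,
)

```text
t: 10.75
tcp_pos: [0.4582, -0.3082, 0.0472]
eef_rot: [0.707, 0.707, 0.0, 0.0]
force: [0.1, -0.5, 1.6]
width: 0.0239
grasp_force: 39.5
```

Request:
drive_tool(
  dp=[
    [0,0,0],
    [0,0,0],
    [0,0,0],
    [0,0,0],
    [0,0,-1],
    [0,0,-3],
    [0,0,-6],
    [0,0,-9],
    [0,0,-9],
    [0,0,-9],
  ],
  yaw=[0,0,0,0,0,0,0,0,0,0],
  claw=[2,2,2,2,2,2,2,2,2,2],
  squeeze=40,
)

```text
t: 12.0
tcp_pos: [0.4572, -0.3072, 0.1355]
eef_rot: [0.707, 0.707, -0.0, -0.001]
force: [-1.0, -0.4, -0.9]
width: 0.0242
grasp_force: 39.4
```

```bash
python3 - <<'E'
from h import *
import pickle
c=cam('wrist');s=manip.state();print(s['width'],s['grasp_force'],s['force'],s['tcp_pos'])
pickle.dump(c,open('w7.pkl','wb'))
cv2.imwrite('pics/e7.png',cv2.resize(c['image'][120:340,170:470],None,fx=2,fy=2))
E
```

```text
0.02414629391588627 39.39983485266566 [-1.06431101 -0.71265076 -0.89746567] [ 0.4569903  -0.30700519  0.13504921]
```

View pics/e7.png

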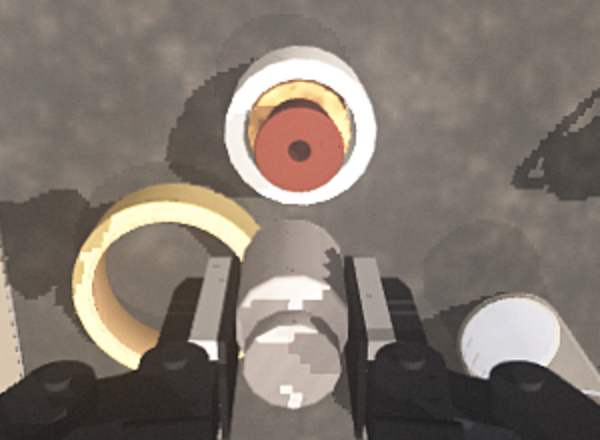

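The weight is held: width 24 mm, 39 N, and the stopper is left standing at crop (299,149). I'll carry it towards the block.

Request:
drive_tool(
  dp=[
    [0,0,-3.5],
    [2,0.5,-6.5],
    [7,2,-6.5],
    [12,3.2,-6.5],
    [17,4.5,-6.5],
    [22,5.8,-6.5],
    [27,7.2,-6.5],
    [32,8.5,-6.5],
    [37,9.8,-6.5],
    [42,11.1,-6.5],
  ],
  yaw=[0,0,0,0,0,0,0,0,0,0],
  claw=[2,2,2,2,2,2,2,2,2,2],
)

```text
t: 13.3
tcp_pos: [0.5682, 0.1137, 0.1999]
eef_rot: [0.707, 0.707, -0.001, -0.001]
force: [-0.2, -0.3, -2.5]
width: 0.0246
grasp_force: 39.6
```

Request:
drive_tool(
  dp=[
    [3,0.8,0],
    [5.5,1.5,0],
    [5.5,1.5,0],
    [5.5,1.5,0],
    [5.5,1.5,0],
    [5.5,1.5,0],
    [5.5,1.5,0],
    [5.5,1.5,0],
    [5.5,1.5,0],
    [5.5,1.5,0],
  ],
  yaw=[0,0,0,0,0,0,0,0,0,0],
  claw=[2,2,2,2,2,2,2,2,2,2],
)

```text
t: 14.55
tcp_pos: [0.584, 0.167, 0.202]
eef_rot: [0.707, 0.707, -0.0, -0.0]
force: [-0.2, 0.5, -2.2]
width: 0.0241
grasp_force: 39.6
```

```bash
cat >> h.py <<'E'
def blob(c,lo,hi,amin=60,close=0,box=None):
    m=cv2.inRange(cv2.cvtColor(c['image'],cv2.COLOR_BGR2HSV),lo,hi)
    if box:
        k=np.zeros_like(m);k[box[1]:box[3],box[0]:box[2]]=1;m*=k
    if close:m=cv2.morphologyEx(m,cv2.MORPH_CLOSE,np.ones((close,close),np.uint8))
    cs=cv2.findContours(m,cv2.RETR_EXTERNAL,cv2.CHAIN_APPROX_NONE)[0]
    r=[]
    for k in sorted(cs,key=cv2.contourArea,reverse=True):
        if cv2.contourArea(k)<amin:break
        x,y,w,h=cv2.boundingRect(k);r.append((k,cv2.contourArea(k),(x,y,w,h),cv2.minAreaRect(cv2.convexHull(k))))
    return r
E
python3 - <<'E'
from h import *
import pickle
c=cam('wrist');pickle.dump(c,open('w8.pkl','wb'));s=manip.state();print(s['width'],s['grasp_force'],s['tcp_pos'])
p=proj(c,[.583,.126,.016]);print(p)
print(cv2.cvtColor(c['image'],40)[int(p[1])-40:int(p[1])+41:20,int(p[0])-40:int(p[0])+41:20].tolist())
for b in blob(c,(8,50,60),(30,255,255),300,5):print(b[1:],ray(c,b[3][0],.016))
w=pickle.load(open('w7.pkl','rb'))
for b in blob(w,(0,120,60),(8,255,255),200,5):print('stop',b[1:],ray(w,b[3][0],.062))
for b in blob(w,(170,120,60),(180,255,255),200,5):print('stop',b[1:],ray(w,b[3][0],.062))
E
```

```text
0.024158623849900016 39.62388855870813 [0.58400205 0.16703225 0.20197286]
[315.75948207 199.36360928]
[[[16, 43, 102], [17, 50, 92], [13, 50, 96], [11, 47, 103], [15, 48, 75]], [[10, 46, 99], [21, 102, 248], [28, 78, 255], [15, 127, 190], [10, 50, 76]], [[16, 56, 77], [16, 130, 192], [16, 129, 219], [15, 131, 167], [6, 49, 73]], [[16, 49, 110], [21, 103, 253], [25, 88, 249], [21, 102, 249], [14, 47, 104]], [[18, 37, 104], [10, 43, 107], [13, 39, 125], [16, 39, 151], [15, 27, 94]]]
(7651.5, (0, 281, 123, 119), ((56.76991271972656, 352.9513244628906), (81.84271240234375, 146.09396362304688), 48.8140754699707)) [ 0.21593246 -0.10426271  0.016     ]
(6759.0, (250, 133, 117, 110), ((311.11517333984375, 190.93600463867188), (106.08363342285156, 111.44293212890625), 25.387907028198242)) [0.5778744  0.13581659 0.016     ]
stop (1404.5, (297, 174, 45, 42), ((319.0, 194.5), (41.0, 44.0), 90.0)) [ 0.45852249 -0.30596759  0.062     ]
```

```bash
python3 - <<'E'
from h import *
import pickle
c=pickle.load(open('w8.pkl','rb'))
for b in blob(c,(8,68,120),(32,255,255),300,5,(240,120,390,280)):print(b[1:],ray(c,b[3][0],.016))
g=cv2.cvtColor(c['image'],6)[120:280,240:390]
g=cv2.GaussianBlur(cv2.resize(g,None,fx=4,fy=4,interpolation=2),(0,0),2)
for th in(.8,.6,.4):
    h=cv2.HoughCircles(g,cv2.HOUGH_GRADIENT_ALT,1.5,10,param1=120,param2=th,minRadius=60,maxRadius=160)
    if h is not None:
        for a,b,r in h[0][:4]:print(th,a/4+240,b/4+120,r/4,ray(c,(a/4+240,b/4+120),.016).round(4),ray(c,(a/4+240,b/4+120),.008).round(4))
e=proj(c,[.583,.126,.016]);e2=proj(c,[.583+.0205,.126,.016]);print(e2-e)
E
```

```text
(3277.5, (286, 162, 63, 64), ((316.96533203125, 193.64915466308594), (58.95145034790039, 58.821502685546875), 4.969740867614746)) [0.58433208 0.13267526 0.016     ]
0.8 317.625 193.125 18.695387 [0.5851 0.1333 0.016 ] [0.5851 0.1307 0.008 ]
0.6 316.5 202.125 22.800518 [0.5838 0.1227 0.016 ] [0.5838 0.12   0.008 ]
0.6 317.625 193.125 17.050865 [0.5851 0.1333 0.016 ] [0.5851 0.1307 0.008 ]
0.6 323.625 187.5 25.719633 [0.5916 0.1398 0.016 ] [0.5918 0.1374 0.008 ]
0.4 323.625 187.5 24.574175 [0.5916 0.1398 0.016 ] [0.5918 0.1374 0.008 ]
0.4 317.625 193.125 18.604467 [0.5851 0.1333 0.016 ] [0.5851 0.1307 0.008 ]
0.4 307.875 186.0 24.163643 [0.5743 0.1415 0.016 ] [0.5741 0.1391 0.008 ]
0.4 316.5 202.125 21.963728 [0.5838 0.1227 0.016 ] [0.5838 0.12   0.008 ]
[1.84288685e+01 5.45609074e-03]
```

Request:
drive_tool(
  dp=[
    [-3.5,0.1,0],
    [-3.5,0.1,3],
    [-3.5,0.1,7],
    [-3.5,0.1,11],
    [-3.5,0.1,15],
    [-3.5,0.1,18],
    [-3.5,0.1,19],
    [-3.5,0.1,19.6],
    [-3.5,0.1,19.6],
    [-3.5,0.1,19.6],
  ],
  yaw=[0,0,0,0,0,0,0,0,0,0],
  claw=[2,2,2,2,2,2,2,2,2,2],
)

```text
t: 15.85
tcp_pos: [0.5861, 0.1321, 0.0073]
eef_rot: [0.707, 0.707, 0.001, 0.001]
force: [0.0, 0.6, -1.6]
width: 0.0244
grasp_force: 39.6
```

```bash
python3 - <<'E'
from h import *
import pickle
c=cam('wrist');D=cam('side');pickle.dump(c,open('w9.pkl','wb'));s=manip.state();print(s['width'],s['grasp_force'],s['force'],s['tcp_pos'])
cv2.imwrite('pics/e9.png',np.hstack([cv2.resize(c['image'][150:350,200:440],(480,400)),cv2.resize(D['image'][205:265,255:305],(320,400))]))
E
```

```text
0.02422111695377542 39.60521099623293 [-0.43646784 -0.1886884  -1.67966356] [0.58579266 0.13204233 0.00706125]
```

View pics/e9.png

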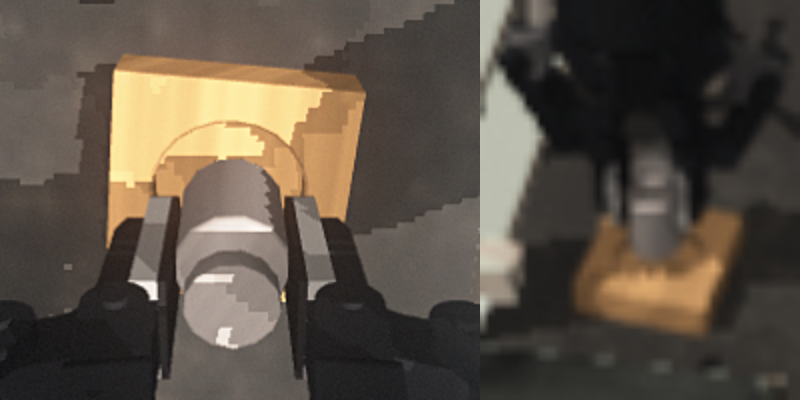

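The weight hangs centred over the recess in both views, recess circle at crop (228,190). That was the last picture, so from here I work from numbers.

Request:
drive_tool(
  dp=[
    [0,0,0.4],
    [0,0,0.7],
    [0,0,0.9],
    [0,0,1.1],
    [0,0,1.2],
    [0,0,1.2],
    [0,0,1.2],
    [0,0,1.2],
    [0,0,1.2],
    [0,0,1.2],
  ],
  yaw=[0,0,0,0,0,0,0,0,0,0],
  claw=[2,2,2,2,2,2,2,2,2,2],
)

```text
t: 17.2
tcp_pos: [0.585, 0.132, -0.006]
eef_rot: [0.707, 0.707, 0.0, 0.0]
force: [-0.6, -0.6, -1.7]
width: 0.0242
grasp_force: 39.6
```

Request:
drive_tool(
  dp=[
    [0,0,0.1],
    [0,0,0.1],
    [0,0,0.2],
    [0,0,0.2],
    [0,0,0.2],
    [0,0,0.2],
    [0,0,0.2],
    [0,0,0.2],
    [0,0,0.2],
    [0,0,0.2],
  ],
  yaw=[0,0,0,0,0,0,0,0,0,0],
  claw=[2,2,2,2,2,2,2,2,2,2],
)

```text
t: 18.45
tcp_pos: [0.5852, 0.132, -0.0068]
eef_rot: [0.707, 0.707, -0.0, -0.0]
force: [-3.8, -1.1, 7.9]
width: 0.024
grasp_force: 40.6
```

Contact came at the expected height. I'll release and rise.

Request:
drive_tool(
  dp=[
    [0,0,-0.1],
    [0,0,-0.1],
    [0,0,-0.1],
    [0,0,-0.1],
    [0,0,-0.3],
    [0,0,-2],
    [0,0,-6],
    [0,0,-11],
    [0,0,-16],
    [0,0,-20],
  ],
  yaw=[0,0,0,0,0,0,0,0,0,0],
  claw=[4.5,4.5,4.5,4.5,4.5,4.5,4.5,4.5,4.5,4.5],
)

```text
t: 19.7
tcp_pos: [0.5857, 0.1321, 0.1961]
eef_rot: [0.707, 0.707, 0.001, 0.001]
force: [-0.2, 0.4, -0.6]
width: 0.0449
grasp_force: 0.0
```

Request:
drive_tool(
  dp=[
    [3.5,0,0],
    [3.5,0,0],
    [3.5,0,0],
    [3.5,0,0],
    [3.5,0,0],
    [3.5,0,0],
    [3.5,0,0],
    [3.5,0,0],
    [3.5,0,0],
    [3.5,0,0],
  ],
  yaw=[0,0,0,0,0,0,0,0,0,0],
  claw=[4.5,4.5,4.5,4.5,4.5,4.5,4.5,4.5,4.5,4.5],
)

```text
t: 20.95
tcp_pos: [0.585, 0.1671, 0.192]
eef_rot: [0.707, 0.707, -0.0, -0.0]
force: [0.3, 0.3, -0.0]
width: 0.0452
grasp_force: 0.0
```

```bash
python3 - <<'E'
from h import *
import pickle
c=cam('wrist');pickle.dump(c,open('w10.pkl','wb'));print(manip.state()['tcp_pos'],manip.state()['width'])
for b in blob(c,(8,68,120),(32,255,255),300,5,(220,100,410,300)):print(b[1:],ray(c,b[3][0],.016))
# knob: upright -> grey low-sat pixels inside expected top region
for X in([.585,.132,.053],[.585,.132,.008],[.585,.132,.016]):print(proj(c,X))
m=cv2.inRange(cv2.cvtColor(c['image'],40),(0,0,60),(180,40,255))
x,y=proj(c,[.585,.132,.053]).astype(int)
hsv=cv2.cvtColor(c['image'],40)
print(hsv[y-34:y+24:4,x-32:x+33:4,1])
E
```

```text
[0.5849835  0.16703969 0.19197364] 0.04509450191981935
(3475.5, (285, 164, 64, 65), ((316.0392761230469, 196.3748016357422), (60.720211029052734, 60.46400833129883), 4.899092674255371)) [0.58429921 0.13280902 0.016     ]
[316.77468509 209.04347532]
[316.67198795 194.79586235]
[316.68852115 197.08719158]
[[ 60  87  96  98 101 100  98  84  79  80  90  97  87 100 127 122 132]
 [ 52  93  95  98 102 110 109 101  87  83  87  94  87 126 128 128 112]
 [ 50  87  97  97  95 116 108 112  82  85 132  97 126 133 126 126  81]
 [ 51  87  98 100 122 110 114  35  44  32  75 129 133 127 130 128  50]
 [ 59  82  95 100 131 135  51  50  42  42  53 128 125 128 128 133  42]
 [ 65  84  91 138 126 124  50  21  15  14  47 132 129 130 127 129  50]
 [ 66  77 129 132 127  99  44  37  41  14   0 125 130 126 129 129  54]
 [ 62 127 127 131 132  50  44  37  38  38  43  68 130 127 130 129  45]
 [ 46 130 129 136 129  56  18  17  39  39  37  74 127 131 130 132  48]
 [ 46 132 129 133 126 140  17  17  17  19  11 134 134 134 131 109  56]
 [ 11 134 128 135 132  89  41  20  20  17  83  85 101 101 105  82  44]
 [ 47  89  93  98 100  93  72  82  54 145 134  87 101 102 109  38  41]
 [ 74 101 100  99 100  92  73  73  72 128 131  89  98 104 104  24  50]
 [ 52  46  47  43  41  40  46  42  42  59  95 130 110 104  99  38  41]
 [ 48  45  41  47  46  50  44  48  47  59  50  49  44  43  38  49  44]]
```

The weight stands upright and centred. Next is the stopper.

Request:
drive_tool(
  dp=[
    [-5,-1.3,0],
    [-10,-2.6,0],
    [-15,-4,0],
    [-20,-5.3,0],
    [-25,-6.6,0],
    [-30,-8,0],
    [-35,-9.3,0],
    [-40,-10.7,0],
    [-45,-12,0],
    [-47.3,-12.65,0],
  ],
  yaw=[0,0,0,0,0,0,0,0,0,0],
  claw=[6,6,6,6,6,6,6,6,6,6],
)

```text
t: 22.25
tcp_pos: [0.4577, -0.3084, 0.1922]
eef_rot: [0.708, 0.706, -0.0, 0.0]
force: [0.4, 1.1, -0.5]
width: 0.0602
grasp_force: 0.0
```

Request:
drive_tool(
  dp=[
    [0,0,0],
    [0,0,0],
    [0,0,4],
    [0,0,8],
    [0,0,12],
    [0,0,15],
    [0,0,16.5],
    [0,0,16.5],
    [0,0,16.5],
    [0,0,16.5],
  ],
  yaw=[0,0,0,0,0,0,0,0,0,0],
  claw=[6,6,6,6,6,6,6,6,6,6],
)

```text
t: 23.5
tcp_pos: [0.4594, -0.3068, 0.0285]
eef_rot: [0.707, 0.707, -0.0, 0.001]
force: [-0.6, 1.1, -0.2]
width: 0.0601
grasp_force: 0.0
```

```bash
python3 - <<'E'
from h import *
import pickle
c=cam('wrist');s=manip.state();print(s['tcp_pos'],s['width'],s['force'])
for lo,hi in(((0,120,60),(8,255,255)),((170,120,60),(180,255,255))):
  for b in blob(c,lo,hi,200,5):print('stop',b[1:],ray(c,b[3][0],.062))
cv2.imwrite('pics/x1.png',c['image'])
print(proj(c,[.4585,-.306,.062]))
E
```

```text
[ 0.45920425 -0.3066557   0.02824569] 0.06002229954744987 [-0.35060917  0.25054891  0.09773517]
stop (3342.0, (281, 234, 72, 65), ((316.5, 266.0), (64.0, 71.0), 90.0)) [ 0.45872239 -0.30578976  0.062     ]
[316.02029904 266.39833976]
```

Request:
drive_tool(
  dp=[
    [0,0,0.5],
    [0,0,1],
    [0,0,1],
    [0,0,1],
    [0,0,1],
    [0,0,1],
    [0,0,1],
    [0,0,1],
    [0,0,1],
    [0,0,1],
  ],
  yaw=[0,0,0,0,0,0,0,0,0,0],
  claw=[6,6,6,3,3,3,3,3,3,3],
  squeeze=30,
)

```text
t: 24.8
tcp_pos: [0.4587, -0.3062, 0.0172]
eef_rot: [0.707, 0.707, 0.0, 0.0]
force: [-0.4, -0.0, 2.3]
width: 0.0335
grasp_force: 30.0
```

Request:
drive_tool(
  dp=[
    [0,0,-1],
    [0,0,-4],
    [0,0,-9],
    [0,0,-14],
    [3,0,-18],
    [8,0,-18],
    [13,0,-18],
    [18,0,-18],
    [23,0,-18],
    [28,0,-18],
  ],
  yaw=[0,0,0,0,0,0,0,0,0,0],
  claw=[3,3,3,3,3,3,3,3,3,3],
)

```text
t: 26.05
tcp_pos: [0.4579, -0.0243, 0.1972]
eef_rot: [0.707, 0.707, 0.0, 0.0]
force: [0.7, -0.5, 0.2]
width: 0.0332
grasp_force: 29.9
```

Request:
drive_tool(
  dp=[
    [5,0,0],
    [10,0,0],
    [15,0,0],
    [20,0,0],
    [25,0,0],
    [30,0,0],
    [35,0,0],
    [35,0,0],
    [35,0,0],
    [35,0,0],
  ],
  yaw=[0,0,0,0,0,0,0,0,0,0],
  claw=[3,3,3,3,3,3,3,3,3,3],
)

```text
t: 27.3
tcp_pos: [0.4586, 0.323, 0.197]
eef_rot: [0.708, 0.707, -0.0, 0.0]
force: [0.3, 0.6, -0.6]
width: 0.0336
grasp_force: 30.0
```

```bash
python3 - <<'E'
from h import *
import pickle
c=cam('wrist');pickle.dump(c,open('w11.pkl','wb'));s=manip.state();print(s['tcp_pos'],s['width'],s['grasp_force'],s['force'])
p=proj(c,[.46,.285,.005]);print(p,proj(c,[.496,.285,.005])-p)
h=cv2.cvtColor(c['image'],40);x,y=p.astype(int)
print(h[y-60:y+61:12,x-60:x+61:12].reshape(-1,11,3).tolist()[::2])
for b in blob(c,(0,0,140),(180,60,255),300,3):print(b[1:],ray(c,b[3][0],.006))
E
```

```text
[0.45864625 0.32296328 0.19705426] 0.03324610600735444 29.956418573856354 [ 0.19603136 -0.64407716 -0.50242965]
[318.02989797 195.02486926] [ 3.19496184e+01 -3.06316890e-02]
[[[11, 37, 111], [11, 37, 116], [12, 46, 112], [0, 37, 110], [8, 51, 115], [10, 45, 126], [11, 45, 113], [13, 40, 120], [13, 40, 102], [13, 38, 106], [14, 32, 103]], [[10, 36, 105], [12, 41, 107], [12, 46, 110], [4, 32, 110], [9, 39, 157], [11, 39, 158], [10, 41, 112], [8, 36, 105], [17, 42, 110], [12, 39, 119], [9, 27, 65]], [[12, 39, 98], [10, 30, 102], [12, 40, 108], [14, 30, 224], [12, 16, 243], [14, 13, 246], [12, 14, 244], [13, 15, 244], [13, 7, 255], [9, 37, 111], [9, 32, 80]], [[12, 33, 100], [11, 28, 99], [5, 61, 54], [11, 15, 243], [12, 14, 245], [16, 14, 244], [11, 11, 247], [16, 13, 247], [8, 34, 113], [10, 34, 113], [15, 44, 116]], [[12, 39, 110], [11, 32, 113], [9, 35, 103], [10, 38, 102], [5, 105, 73], [4, 107, 81], [5, 140, 73], [11, 37, 110], [12, 38, 115], [11, 35, 115], [10, 36, 105]], [[10, 40, 114], [12, 27, 144], [15, 32, 113], [5, 149, 164], [5, 152, 163], [4, 145, 151], [5, 149, 147], [6, 
[... 1019 characters left out ...]

(479.5, (357, 250, 22, 51), ((368.6922912597656, 273.9615173339844), (51.57854461669922, 13.532012939453125), 78.69007110595703)) [0.52208897 0.18369085 0.006     ]
(471.5, (252, 250, 23, 51), ((262.2695007324219, 274.05853271484375), (14.565912246704102, 51.51215744018555), 10.203973770141602)) [0.39184289 0.1836627  0.006     ]
(419.5, (186, 368, 30, 32), ((206.91387939453125, 390.3557434082031), (21.90756607055664, 39.82411193847656), 39.17366027832031)) [ 0.2997528 -0.0113449  0.006    ]
(373.5, (178, 233, 24, 71), ((189.5, 268.0), (23.0, 70.0), 0.0)) [0.30242462 0.1913669  0.006     ]
(356.5, (416, 380, 31, 20), ((431.0, 389.5), (30.0, 19.0), 0.0)) [ 0.62354473 -0.01017855  0.006     ]
```

Request:
drive_tool(
  dp=[
    [-3.7,0.4,0],
    [-3.7,0.4,3],
    [-3.7,0.4,7],
    [-3.7,0.4,12],
    [-3.7,0.4,16],
    [-3.7,0.4,18],
    [-3.7,0.4,19],
    [-3.7,0.4,19.8],
    [-3.7,0.4,20.3],
    [-3.7,0.4,20.3],
  ],
  yaw=[0,0,0,0,0,0,0,0,0,0],
  claw=[3,3,3,3,3,3,3,3,3,3],
)

```text
t: 28.6
tcp_pos: [0.4627, 0.2871, -0.0057]
eef_rot: [0.707, 0.707, 0.0, 0.0]
force: [-0.2, -0.4, 0.2]
width: 0.0334
grasp_force: 30.0
```

Request:
drive_tool(
  dp=[
    [0,0,0],
    [0,0,0],
    [0,0,0.2],
    [0,0,0.3],
    [0,0,0.4],
    [0,0,0.5],
    [0,0,0.6],
    [0,0,0.6],
    [0,0,0.6],
    [0,0,0.6],
  ],
  yaw=[0,0,0,0,0,0,0,0,0,0],
  claw=[3,3,3,3,3,3,3,3,3,3],
)

```text
t: 29.85
tcp_pos: [0.4625, 0.287, -0.0118]
eef_rot: [0.707, 0.707, -0.0, -0.0]
force: [-1.7, -1.0, 4.6]
width: 0.0332
grasp_force: 30.3
```

Light contact at the expected height. I'll release and rise, then check.

Request:
drive_tool(
  dp=[
    [0,0,0],
    [0,0,0],
    [0,0,0],
    [0,0,0],
    [0,0,0],
    [0,0,-1],
    [0,0,-5],
    [0,0,-10],
    [0,0,-15],
    [0,0,-20],
  ],
  yaw=[0,0,0,0,0,0,0,0,0,0],
  claw=[5.5,5.5,5.5,5.5,5.5,5.5,5.5,5.5,5.5,5.5],
)

```text
t: 31.1
tcp_pos: [0.4624, 0.287, 0.1905]
eef_rot: [0.707, 0.707, 0.001, 0.0]
force: [0.5, -0.1, 0.3]
width: 0.0552
grasp_force: 0.0
```

Request:
drive_tool(
  dp=[
    [1,0,0],
    [2,0,0],
    [2,0,0],
    [2,0,0],
    [2,0,0],
    [2,0,0],
    [2,0,0],
    [2,0,0],
    [2,0,0],
    [2,0,0],
  ],
  yaw=[0,0,0,0,0,0,0,0,0,0],
  claw=[8.5,8.5,8.5,8.5,8.5,8.5,8.5,8.5,8.5,8.5],
)

```text
t: 32.35
tcp_pos: [0.4625, 0.307, 0.188]
eef_rot: [0.707, 0.707, 0.0, 0.0]
force: [1.2, 0.6, -0.7]
width: 0.0849
grasp_force: 0.0
```

```bash
python3 - <<'E'
from h import *
import pickle
c=cam('wrist');s=manip.state();print(s['tcp_pos'],s['width'])
for b in blob(c,(0,100,40),(10,255,255),200,3):print('stop',b[1:],ray(c,b[3][0],.033))
print(proj(c,[.4625,.287,.033]),proj(c,[.4625,.287,.003]))
for b in blob(c,(0,0,140),(180,60,255),1000,9,(240,120,400,300)):print(b[1:],ray(c,b[3][0],.006))
w=pickle.load(open('w7.pkl','rb'))
# cell in w7: bright low-sat ring
for b in blob(w,(0,0,200),(180,40,255),300,3,(270,120,370,240)):print('cell',b[1:],ray(w,b[3][0],.036))
E
```

```text
[0.46251028 0.30700419 0.18800653] 0.0851738650670668
stop (863.0, (299, 170, 34, 36), ((315.5, 189.00001525878906), (33.23401641845703, 33.23401641845703), 45.0)) [0.46125741 0.28752198 0.033     ]
stop (452.5, (219, 232, 20, 41), ((227.2353057861328, 251.94119262695312), (40.26091384887695, 13.581995010375977), 75.96376037597656)) [0.36599731 0.21654196 0.033     ]
[316.73454502 189.49631331] [316.6669505  181.40083483]
(4174.0, (273, 138, 91, 88), ((318.21502685546875, 182.63516235351562), (67.07780456542969, 65.86832427978516), 32.15229415893555)) [0.46416918 0.2864595  0.006     ]
cell (4435.5, (283, 143, 75, 80), ((320.6269226074219, 184.73463439941406), (73.6728744506836, 76.56716918945312), 52.12501525878906)) [ 0.46005533 -0.30579648  0.036     ]
```

The stopper is centred in the tray. Before gripping the cell I want the true fingertip height at a 64 mm opening, so I'll touch a clear patch of worktop near the cell.

Request:
drive_tool(
  dp=[
    [-5,0.3,0],
    [-10,0.7,0],
    [-15,1,0],
    [-20,1.4,0],
    [-25,1.7,0],
    [-30,2.1,0],
    [-35,2.5,0],
    [-40,2.8,0],
    [-45,3.2,0],
    [-50,3.5,0],
  ],
  yaw=[0,0,0,0,0,0,0,0,0,0],
  claw=[6.5,6.5,6.5,6.5,6.5,6.5,6.5,6.5,6.5,6.5],
)

```text
t: 33.65
tcp_pos: [0.4975, -0.1947, 0.1882]
eef_rot: [0.707, 0.707, 0.0, 0.0]
force: [-0.4, -0.5, 0.6]
width: 0.0654
grasp_force: 0.0
```

Request:
drive_tool(
  dp=[
    [-3.2,0.2,0],
    [-3.2,0.2,5],
    [-3.2,0.2,10],
    [-3.2,0.2,15],
    [-3.2,0.2,18],
    [-3.2,0.2,19],
    [-3.2,0.2,19.8],
    [-3.2,0.2,20.2],
    [-3.2,0.2,20.2],
    [-3.2,0.2,20.2],
  ],
  yaw=[0,0,0,0,0,0,0,0,0,0],
  claw=[6.5,6.5,6.5,6.5,6.5,6.5,6.5,6.5,6.5,6.5],
)

```text
t: 34.9
tcp_pos: [0.5001, -0.2254, -0.0132]
eef_rot: [0.707, 0.707, 0.0, 0.001]
force: [-0.2, -0.2, 0.4]
width: 0.0651
grasp_force: 0.0
```

Request:
drive_tool(
  dp=[
    [0,0,0.1],
    [0,0,0.2],
    [0,0,0.3],
    [0,0,0.4],
    [0,0,0.5],
    [0,0,0.6],
    [0,0,0.6],
    [0,0,0.6],
    [0,0,0.6],
    [0,0,0.6],
  ],
  yaw=[0,0,0,0,0,0,0,0,0,0],
  claw=[6.5,6.5,6.5,6.5,6.5,6.5,6.5,6.5,6.5,6.5],
)

```text
t: 36.15
tcp_pos: [0.4996, -0.2251, -0.0199]
eef_rot: [0.707, 0.707, 0.0, 0.0]
force: [-0.5, 0.2, -1.0]
width: 0.0652
grasp_force: 0.0
```

```bash
python3 - <<'E'
from h import *
c=cam('wrist');s=manip.state();print(s['tcp_pos'],s['width'],s['force'])
p=proj(c,[.603,-.1745,.006]);print(p)
E
```

```text
[ 0.49951718 -0.22501673 -0.01997764] 0.06490825745053984 [ 0.15287153 -0.00844388 -0.44099187]
[545.82853202 158.62855864]
```

Request:
drive_tool(
  dp=[
    [0,0,0.2],
    [0,0,0.3],
    [0,0,0.4],
    [0,0,0.5],
    [0,0,0.5],
    [0,0,0.5],
    [0,0,0.5],
    [0,0,0.5],
    [0,0,0.5],
    [0,0,0.5],
  ],
  yaw=[0,0,0,0,0,0,0,0,0,0],
  claw=[6.5,6.5,6.5,6.5,6.5,6.5,6.5,6.5,6.5,6.5],
)

```text
t: 37.45
tcp_pos: [0.4995, -0.225, -0.025]
eef_rot: [0.707, 0.707, 0.0, 0.0]
force: [-0.7, -0.6, 0.8]
width: 0.0653
grasp_force: 0.0
```

Request:
drive_tool(
  dp=[
    [0,0,0.1],
    [0,0,0.2],
    [0,0,0.3],
    [0,0,0.4],
    [0,0,0.4],
    [0,0,0.4],
    [0,0,0.4],
    [0,0,0.4],
    [0,0,0.4],
    [0,0,0.4],
  ],
  yaw=[0,0,0,0,0,0,0,0,0,0],
  claw=[6.5,6.5,6.5,6.5,6.5,6.5,6.5,6.5,6.5,6.5],
)

```text
t: 38.7
tcp_pos: [0.4995, -0.225, -0.029]
eef_rot: [0.707, 0.707, 0.0, 0.0]
force: [0.7, -0.0, -0.6]
width: 0.0649
grasp_force: 0.0
```

Request:
drive_tool(
  dp=[
    [0,0,0.1],
    [0,0,0.2],
    [0,0,0.3],
    [0,0,0.4],
    [0,0,0.5],
    [0,0,0.5],
    [0,0,0.5],
    [0,0,0.5],
    [0,0,0.5],
    [0,0,0.5],
  ],
  yaw=[0,0,0,0,0,0,0,0,0,0],
  claw=[6.5,6.5,6.5,6.5,6.5,6.5,6.5,6.5,6.5,6.5],
)

```text
t: 39.95
tcp_pos: [0.4995, -0.225, -0.034]
eef_rot: [0.707, 0.707, 0.0, 0.0]
force: [0.7, 1.2, 1.2]
width: 0.065
grasp_force: 0.0
```

No touch down to TCP -0.034, so the tips sit about 35–40 mm behind the reported TCP at this width. I'll grip the cell with TCP at -0.022, which puts the tips about 15 mm above its foot.

Request:
drive_tool(
  dp=[
    [0,0,-5],
    [0,0,-10],
    [-4,-2,-13],
    [-8.1,-4,-13],
    [-8.1,-4,-13],
    [-8.1,-4,-13],
    [-8.1,-4,-10],
    [-8.1,-4,-6],
    [-8.1,-4,-3],
    [-8.1,-4,-3],
  ],
  yaw=[0,0,0,0,0,0,0,0,0,0],
  claw=[8.5,8.5,8.5,8.5,8.5,8.5,8.5,8.5,8.5,8.5],
)

```text
t: 41.2
tcp_pos: [0.458, -0.3029, -0.0069]
eef_rot: [0.707, 0.708, 0.0, -0.003]
force: [0.2, 0.0, 0.3]
width: 0.0851
grasp_force: 0.0
```

```bash
python3 - <<'E'
from h import *
import pickle
c=cam('wrist');pickle.dump(c,open('w12.pkl','wb'));s=manip.state();print(s['tcp_pos'],s['width'],s['force'])
print(proj(c,[.4595,-.306,.036]),proj(c,[.4595,-.306,.032]))
for b in blob(c,(8,90,120),(32,255,255),300,5,(240,150,400,380)):print('cork',b[1:],ray(c,b[3][0],.032))
for b in blob(c,(0,0,190),(180,50,255),300,3,(220,120,420,380)):print('cell',b[1:],ray(c,b[3][0],.036))
E
```

```text
[ 0.45924851 -0.30440364 -0.00489257] 0.08507537142681046 [ 0.2307572  -0.81539984  0.05918439]
[320.93081294 284.27729185] [320.85037089 279.42350073]
cork (6133.5, (272, 239, 96, 84), ((319.59613037109375, 280.4808044433594), (82.7610092163086, 94.33186340332031), 78.69007110595703)) [ 0.45893503 -0.30655515  0.032     ]
cork (1674.0, (240, 309, 59, 62), ((268.21148681640625, 340.7737731933594), (81.42301177978516, 33.4842529296875), 31.759479522705078)) [ 0.43393645 -0.34098861  0.032     ]
cell (15625.0, (250, 197, 142, 147), ((325.0692443847656, 273.25384521484375), (137.3064422607422, 146.98114013671875), 29.744882583618164)) [ 0.46126692 -0.30041795  0.036     ]
cell (535.0, (229, 344, 54, 24), ((256.7716369628906, 355.68121337890625), (55.12604522705078, 15.782622337341309), 28.73979377746582)) [ 0.42859656 -0.34671167  0.036     ]
```

Request:
drive_tool(
  dp=[
    [0,0,0],
    [0,0,0.6],
    [0,0,1.2],
    [0,0,1.8],
    [0,0,1.8],
    [0,0,1.8],
    [0,0,1.8],
    [0,0,1.8],
    [0,0,1.8],
    [0,0,1.8],
  ],
  yaw=[0,0,0,0,0,0,0,0,0,0],
  claw=[8.5,8.5,8.5,8.5,8.5,6,6,6,6,6],
  squeeze=50,
)

```text
t: 42.5
tcp_pos: [0.46, -0.3063, -0.0212]
eef_rot: [0.707, 0.707, 0.0, 0.0]
force: [-0.6, 1.2, 6.0]
width: 0.0631
grasp_force: 55.1
```

Request:
drive_tool(
  dp=[
    [0,0,0],
    [0,0,0],
    [0,0,0],
    [0,0,-1],
    [0,0,-3],
    [0,0,-6],
    [0,0,-10],
    [0,0,-13],
    [0,0,-13],
    [0,0,-13],
  ],
  yaw=[0,0,0,0,0,0,0,0,0,0],
  claw=[6,6,6,6,6,6,6,6,6,6],
)

```text
t: 43.75
tcp_pos: [0.4588, -0.3053, 0.1069]
eef_rot: [0.707, 0.707, -0.0, -0.001]
force: [-1.1, -0.0, -4.4]
width: 0.0629
grasp_force: 55.9
```

Request:
drive_tool(
  dp=[
    [3,2,-3],
    [6,4.4,-4],
    [9,6.6,-4],
    [12,8.8,-4],
    [15,11,-4],
    [18,13.2,-4],
    [20.5,14.3,-4],
    [20.5,14.3,-4],
    [20.5,14.3,-4],
    [20.5,14.3,-4],
  ],
  yaw=[0,0,0,0,0,0,0,0,0,0],
  claw=[6,6,6,6,6,6,6,6,6,6],
)

```text
t: 45.0
tcp_pos: [0.6018, -0.1017, 0.1473]
eef_rot: [0.708, 0.707, -0.0, -0.001]
force: [0.2, -0.4, -3.0]
width: 0.0631
grasp_force: 56.5
```

```bash
python3 - <<'E'
from h import *
import pickle
c=cam('wrist');pickle.dump(c,open('w13.pkl','wb'));s=manip.state();print(s['tcp_pos'],s['width'],s['grasp_force'],s['force'])
p=proj(c,[.602,-.1745,.006]);r=proj(c,[.644,-.1745,.006])[0]-p[0];q=proj(c,[.602,-.1745,.038]);print(p,r,'post top',q)
def hough(im,x,y,h,r0,r1,z,n):
    x=int(x);y=int(y);g=cv2.cvtColor(im,6)[y-h:y+h,x-h:x+h]
    g=cv2.GaussianBlur(cv2.resize(g,None,fx=4,fy=4,interpolation=2),(0,0),2)
    for th in(.8,.6,.4):
        H=cv2.HoughCircles(g,cv2.HOUGH_GRADIENT_ALT,1.5,10,param1=100,param2=th,minRadius=int(r0*4),maxRadius=int(r1*4))
        if H is not None:
            for a,b,rr in H[0][:4]:print(n,th,a/4+x-h,b/4+y-h,rr/4,ray(c,(a/4+x-h,b/4+y-h),z).round(4))
hough(c['image'],*p,int(r*1.4),r*.85,r*1.15,.006,'base')
hough(c['image'],*q,int(r*.6),r*.14,r*.3,.038,'post')
for d in range(-20,21,4):
  print(cv2.cvtColor(c['image'],6)[int(q[1])+d,int(q[0])-24:int(q[0])+25:3])
E
```

```text
[ 0.60202051 -0.10179758  0.14759075] 0.06302966952284886 56.543285362422466 [ 0.28393686  0.18075805 -3.52294142]
[317.13504932 243.01917068] 41.20178808365614 post top [317.21343049 258.21624005]
[249 248 248 248 248 248 249 248 248 248 249 249 249 248 249 249 249]
[247 248 247 247 247 247 248 248 247 247 249 248 248 248 248 248 249]
[248 247 248 246 247 246 245 245 244 246 248 248 248 247 248 247 248]
[245 242 229 190 160 171 207 210 203 203 204 156 154 158 236 245 246]
[203 197 193 194 197 197 200 196 184 182 187 195 198 202 207 167 169]
[195 193 188 193 193 196 189 182 167 166 167 170 178 183 183 196 204]
[202 197 197 194 195 200 197 191 181 179 176 165 154 153 158 177 194]
[205 203 202 202 194 199 206 207 207 206 197 187 169 153 163 178 195]
[212 218 219 214 209 193 203 223 214 213 192 170 180 178 171 175 191]
[212 220 223 215 206 203 195 215 215 209 184 183 168 189 179 173 184]
[205 212 218 213 199 195 182 200 201 198 206 219 213 202 192 186 188]
```

The cell hides the stand, so I'll back off 6 cm and look again.

Request:
drive_tool(
  dp=[
    [3,0,-2],
    [6,0,-4],
    [6,0,-4],
    [6,0,-4],
    [6,0,-4],
    [6,0,-4],
    [6,0,-4],
    [6,0,-4],
    [6,0,-4],
    [6,0,-4],
  ],
  yaw=[0,0,0,0,0,0,0,0,0,0],
  claw=[6,6,6,6,6,6,6,6,6,6],
)

```text
t: 46.3
tcp_pos: [0.6025, -0.041, 0.188]
eef_rot: [0.707, 0.707, 0.0, -0.0]
force: [-0.7, 0.9, -3.8]
width: 0.0629
grasp_force: 56.6
```

```bash
python3 - <<'E'
from h import *
import pickle
def hough(c,p,h,r0,r1,z,n):
    x,y=map(int,p);y0=max(0,y-h);g=cv2.cvtColor(c['image'],6)[y0:y+h,x-h:x+h]
    g=cv2.GaussianBlur(cv2.resize(g,None,fx=4,fy=4,interpolation=2),(0,0),2)
    for th in(.8,.5,.3):
        H=cv2.HoughCircles(g,cv2.HOUGH_GRADIENT_ALT,1.5,10,param1=80,param2=th,minRadius=int(r0*4),maxRadius=int(r1*4))
        if H is not None:
            for a,b,rr in H[0][:4]:print(n,th,a/4+x-h,b/4+y0,rr/4,ray(c,(a/4+x-h,b/4+y0),z).round(4))
            break
c=cam('wrist');pickle.dump(c,open('w14.pkl','wb'));print(manip.state()['tcp_pos'])
for nm,k in(('now',c),('w1',pickle.load(open('w1.pkl','rb'))),('w0',pickle.load(open('wrist.pkl','rb')))):
    p=proj(k,[.602,-.1745,.006]);r=proj(k,[.644,-.1745,.006])[0]-p[0];q=proj(k,[.602,-.1745,.038]);print(nm,p,r,q)
    hough(k,p,int(r*1.4),r*.85,r*1.15,.006,'base');hough(k,q,int(r*.7),r*.13,r*.3,.038,'post')
    # bolts/base mask by contour: darker/greyer than the worktop -> low saturation
    for b in blob(k,(0,0,60),(180,24,255),80,5,tuple(int(v) for v in(p[0]-r*1.3,max(0,p[1]-r*1.3),p[0]+r*1.3,p[1]+r*1.2))):print('mask',b[1:],ray(k,b[3][0],.006).round(4))
E
```

```text
[ 0.60252305 -0.04094078  0.18801922]
now [316.13851758 273.96752068] 35.23367603690042 [316.16065977 289.21336925]
mask (1769.0, (270, 229, 91, 38), ((314.864501953125, 246.90301513671875), (36.19106674194336, 90.555419921875), 88.72696685791016)) [ 0.6005 -0.1387  0.006 ]
w1 [439.21235413 116.85650963] 33.629051711254476 [448.94125271 119.49509406]
base 0.8 437.375 118.5 33.39719 [ 0.5999 -0.1765  0.006 ]
post 0.8 448.25 121.5 8.529042 [ 0.6015 -0.1767  0.038 ]
post 0.8 448.25 121.5 6.222926 [ 0.6015 -0.1767  0.038 ]
mask (4086.5, (396, 75, 85, 80), ((437.6922912597656, 114.46154022216797), (84.19888305664062, 78.4366683959961), 1.6846843957901)) [ 0.5998 -0.1717  0.006 ]
w0 [279.37184477 297.15867611] 33.13853545312543 [276.63670179 313.06922862]
base 0.3 276.5 299.75 30.95995 [ 0.5982 -0.1784  0.006 ]
post 0.8 277.375 313.625 6.325583 [ 0.6028 -0.1753  0.038 ]
mask (3095.5, (236, 268, 86, 66), ((277.6043395996094, 295.1448974609375), (76.64131927490234, 65.60444641113281), 54.24611282348633)) [ 0.5999 -0.1715  0.006 ]
```

Good estimates of the stand are about (0.601, -0.176). I'll take one more look from the other side, where the cell doesn't hide it.

Request:
drive_tool(
  dp=[
    [-5,0,0],
    [-10,0,0],
    [-15,0,0],
    [-19,0,0],
    [-19,0,0],
    [-19,0,0],
    [-19,0,0],
    [-19,0,0],
    [-19,0,0],
    [-19,0,0],
  ],
  yaw=[0,0,0,0,0,0,0,0,0,0],
  claw=[6,6,6,6,6,6,6,6,6,6],
)

```text
t: 47.6
tcp_pos: [0.6026, -0.2307, 0.188]
eef_rot: [0.707, 0.707, -0.0, 0.0]
force: [0.2, 0.9, -3.1]
width: 0.0631
grasp_force: 56.6
```

```bash
python3 - <<'E'
from h import *
import pickle
def hough(c,p,h,r0,r1,z,n):
    x,y=map(int,p);y0=max(0,y-h);g=cv2.cvtColor(c['image'],6)[y0:y+h,x-h:x+h]
    g=cv2.GaussianBlur(cv2.resize(g,None,fx=4,fy=4,interpolation=2),(0,0),2)
    for th in(.8,.5,.3):
        H=cv2.HoughCircles(g,cv2.HOUGH_GRADIENT_ALT,1.5,10,param1=80,param2=th,minRadius=int(r0*4),maxRadius=int(r1*4))
        if H is not None:
            for a,b,rr in H[0][:4]:print(n,th,a/4+x-h,b/4+y0,rr/4,ray(c,(a/4+x-h,b/4+y0),z).round(4))
            break
k=cam('wrist');pickle.dump(k,open('w15.pkl','wb'));print(manip.state()['tcp_pos'])
p=proj(k,[.601,-.176,.006]);r=proj(k,[.643,-.176,.006])[0]-p[0];q=proj(k,[.601,-.176,.038]);print(p,r,q)
hough(k,p,int(r*1.4),r*.85,r*1.15,.006,'base');hough(k,q,int(r*.7),r*.13,r*.3,.038,'post')
for b in blob(k,(8,90,120),(32,255,255),300,5,(240,150,400,399)):print('cork',b[1:])
s=manip.state()['tcp_pos']
# cell rim held: world z of rim = tcp+.0212+.036
zr=s[2]+.0572
for b in blob(k,(0,0,190),(180,50,255),300,3,(240,150,400,399)):print('cell',b[1:],ray(k,b[3][0],zr)-s)
for b in blob(k,(8,90,120),(32,255,255),300,5,(240,150,400,399)):print('cork',b[1:],ray(k,b[3][0],zr-.004)-s)
E
```

```text
[ 0.60256215 -0.23081707  0.18804984]
[315.24063803 111.46569057] 41.25173395833525 [315.1814389  114.06547691]
base 0.8 316.125 110.25 40.78841 [ 0.6019 -0.1748  0.006 ]
post 0.8 318.125 113.0 8.9801035 [ 0.6037 -0.175   0.038 ]
cork (7378.5, (262, 248, 106, 93), ((313.6712951660156, 294.5758361816406), (92.41727447509766, 103.13556671142578), 77.00537872314453))
cell (18601.5, (240, 200, 154, 169), ((313.017578125, 283.23626708984375), (163.2361297607422, 154.632568359375), 73.66395568847656)) [-0.00202088  0.00688723  0.0572    ]
cork (7378.5, (262, 248, 106, 93), ((313.6712951660156, 294.5758361816406), (92.41727447509766, 103.13556671142578), 77.00537872314453)) [-0.00180031 -0.00110611  0.0532    ]
```

Request:
drive_tool(
  dp=[
    [3,0,0],
    [5.6,0.05,0],
    [5.6,0.05,4],
    [5.6,0.05,9],
    [5.6,0.05,13],
    [5.6,0.05,15],
    [5.6,0.05,15.5],
    [5.6,0.05,15.5],
    [5.6,0.05,15.5],
    [5.6,0.05,15.5],
  ],
  yaw=[0,0,0,0,0,0,0,0,0,0],
  claw=[6,6,6,6,6,6,6,6,6,6],
)

```text
t: 48.9
tcp_pos: [0.6039, -0.1754, 0.0344]
eef_rot: [0.707, 0.707, 0.0, 0.001]
force: [0.1, 0.3, -3.1]
width: 0.0632
grasp_force: 56.5
```

Request:
drive_tool(
  dp=[
    [0,0,0.3],
    [0,0,0.6],
    [0,0,0.9],
    [0,0,1.2],
    [0,0,1.5],
    [0,0,1.8],
    [0,0,2.1],
    [0,0,2.1],
    [0,0,2.1],
    [0,0,2.1],
  ],
  yaw=[0,0,0,0,0,0,0,0,0,0],
  claw=[6,6,6,6,6,6,6,6,6,6],
)

```text
t: 50.15
tcp_pos: [0.6031, -0.1751, 0.0122]
eef_rot: [0.707, 0.707, 0.0, 0.0]
force: [0.1, -0.5, -3.1]
width: 0.0628
grasp_force: 56.5
```

No contact, so the post has entered the hole. I'll carry on down.

Request:
drive_tool(
  dp=[
    [0,0,0.3],
    [0,0,0.6],
    [0,0,0.9],
    [0,0,1.2],
    [0,0,1.5],
    [0,0,1.8],
    [0,0,2.1],
    [0,0,2.3],
    [0,0,2.3],
    [0,0,2.3],
  ],
  yaw=[0,0,0,0,0,0,0,0,0,0],
  claw=[6,6,6,6,6,6,6,6,6,6],
)

```text
t: 51.4
tcp_pos: [0.6029, -0.175, -0.0111]
eef_rot: [0.707, 0.707, -0.0, -0.0]
force: [0.5, 0.4, -2.3]
width: 0.0628
grasp_force: 56.6
```

Request:
drive_tool(
  dp=[
    [0,0,0.1],
    [0,0,0.2],
    [0,0,0.3],
    [0,0,0.4],
    [0,0,0.5],
    [0,0,0.5],
    [0,0,0.5],
    [0,0,0.5],
    [0,0,0.5],
    [0,0,0.5],
  ],
  yaw=[0,0,0,0,0,0,0,0,0,0],
  claw=[6,6,6,6,6,6,6,6,6,6],
)

```text
t: 52.65
tcp_pos: [0.603, -0.175, -0.0152]
eef_rot: [0.707, 0.707, -0.0, -0.0]
force: [-4.5, 1.2, 5.0]
width: 0.0632
grasp_force: 57.2
```

The cell is seated at the predicted height. I'll release, rise and check.

Request:
drive_tool(
  dp=[
    [0,0,-0.1],
    [0,0,-0.1],
    [0,0,-0.1],
    [0,0,-0.1],
    [0,0,-0.1],
    [0,0,-0.5],
    [0,0,-3],
    [0,0,-7],
    [0,0,-11],
    [0,0,-14],
  ],
  yaw=[0,0,0,0,0,0,0,0,0,0],
  claw=[8.5,8.5,8.5,8.5,8.5,8.5,8.5,8.5,8.5,8.5],
)

```text
t: 53.9
tcp_pos: [0.6036, -0.1753, 0.1265]
eef_rot: [0.707, 0.707, 0.0, 0.001]
force: [0.8, -0.8, -0.1]
width: 0.0853
grasp_force: 0.0
```

Request:
drive_tool(
  dp=[
    [0,0,-4],
    [0,0,-4],
    [0,0,-4],
    [0,0,-4],
    [0,0,-4],
    [0,0,-4],
    [0,0,-4],
    [0,0,-4],
    [0,0,-4],
    [0,0,-4],
  ],
  yaw=[0,0,0,0,0,0,0,0,0,0],
  claw=[8.5,8.5,8.5,8.5,8.5,8.5,8.5,8.5,8.5,8.5],
)

```text
t: 55.15
tcp_pos: [0.603, -0.175, 0.164]
eef_rot: [0.707, 0.707, 0.0, 0.0]
force: [-0.6, -0.1, 0.5]
width: 0.085
grasp_force: 0.0
```

```bash
python3 - <<'E'
from h import *
import pickle
k=cam('wrist');pickle.dump(k,open('w16.pkl','wb'));print(manip.state()['tcp_pos'])
p=proj(k,[.603,-.175,.064]);r=proj(k,[.625,-.175,.064])[0]-p[0];print(p,r)
b0=tuple(int(v) for v in(p[0]-3*r,max(0,p[1]-3*r),p[0]+3*r,p[1]+3*r))
for b in blob(k,(8,80,100),(32,255,255),200,3,b0):print('cork',b[1:])
for b in blob(k,(0,0,190),(180,50,255),200,3,b0):print('cell',b[1:])
x,y=map(int,p);x0=x-60;y0=y-60
g=cv2.cvtColor(k['image'],6)[y0:y+60,x0:x+60]
g=cv2.GaussianBlur(cv2.resize(g,None,fx=4,fy=4,interpolation=2),(0,0),2)
H=cv2.HoughCircles(g,cv2.HOUGH_GRADIENT_ALT,1.5,10,param1=80,param2=.5,minRadius=int(r*3),maxRadius=int(r*8))
for a,b,rr in H[0][:6]:print(a/4+x0,b/4+y0,rr/4,'cork?',ray(k,(a/4+x0,b/4+y0),.064).round(4),'rim?',ray(k,(a/4+x0,b/4+y0),.042).round(4))
print(r,proj(k,[.635,-.175,.042])[0]-proj(k,[.603,-.175,.042])[0])
E
```

```text
[ 0.60302902 -0.17500891  0.16405312]
[316.91053605 185.95716625] 26.334793122864028
cork (347.5, (292, 156, 50, 40), ((312.268310546875, 171.46527099609375), (30.319793701171875, 51.61798858642578), 67.55724334716797))
cork (343.0, (312, 177, 31, 32), ((327.3519287109375, 188.32188415527344), (33.280189514160156, 26.33589744567871), 58.392494201660156))
cell (4027.5, (281, 140, 76, 74), ((316.4800109863281, 177.36001586914062), (71.20001220703125, 72.80001068115234), 36.869895935058594))
314.125 168.125 40.596657 cork? [ 0.6007 -0.1597  0.064 ] rim? [ 0.6006 -0.165   0.042 ]
316.375 180.875 34.918137 cork? [ 0.6025 -0.1706  0.064 ] rim? [ 0.6026 -0.1768  0.042 ]
320.5 189.5 28.760128 cork? [ 0.606  -0.1781  0.064 ] rim? [ 0.6063 -0.1849  0.042 ]
26.334793122864028 35.67098446071083
```

```bash
python3 - <<'E'
from h import *
import pickle
k=pickle.load(open('w16.pkl','rb'));h=cv2.cvtColor(k['image'],40)
np.set_printoptions(linewidth=200)
print(proj(k,[.603,-.175,.064]),proj(k,[.603,-.175,.038]))
print('S');print(h[134:222:4,277:360:4,1]);print('V');print(h[134:222:8,277:360:4,2])
for n in('scene','side'):
    c=cam(n);pickle.dump(c,open(n+'16.pkl','wb'))
    for z in(.038,.064):print(n,proj(c,[.603,-.175,z]))
    x,y=map(int,proj(c,[.603,-.175,.05]));q=cv2.cvtColor(c['image'],40)
    print(q[y-12:y+14:2,x-12:x+13:2,1]);
E
```

```text
[316.91053605 185.95716625] [316.82560531 177.81056337]
S
[[ 35  41  36  38  53  15  20  29   7  15  18  16  12  17  10  23  43  40  38  35  35]
 [ 36  41  41  36  22  20  14  14  18  19  15  20  19  15  12  16   9  40  36  39  37]
 [ 37  43  34  17  16  18  18  32  30  26  23  23  19  19  15  17  10  18  43  39  41]
 [ 35  45  15  16  20  33  29  31  16   0   0   4  10  15  15  20  16  20  15  40  40]
 [ 44  19  37  31  37  33   0   0   0   0   0   0   0   0   0  14  23  17  22  29  42]
 [ 53  26  33  34   0   0   0   0   0   0   0   0   0   0   0   0  14  17  21  15  39]
 [ 26  36  35   0   0   0   0  39 134 120 126 125 131  11   0   0   0  34  18  17  40]
 [ 24  34  29   0   0  36 120 121 135  43  30  53 116 125 149   0   0   0  20  18  27]
 [ 30  42   0   0  27 111 134  57  96  67  89  78  72  66 101 158   0   0  23  19  21]
 [ 33  38   7  16  13 140  40  72  72  70  86 103 108  67  86 102   0   0   0  17  16]
 [ 26  28   8  19  25  50  75  62  63  68  49  97  87  79  63  56  43   0   0  18  23]
 [ 35  24   7  10 145  70  77  74  48  90  72  67  54  74  54  46  51   0   0  23  46
[... 2698 characters left out ...]
23  28  28  35  31  30  29  28  28  35]
 [ 23  31  25  23  23  30  24  31  23  23  27  38  35]
 [ 30  30  23  30  30  23  30  29  22  33  35  33  34]
 [ 24  23  31  30 105 135 132 123 105  38  32  32  29]
 [ 30  30  30 108 143 144 141 140 141 119  33  33  33]
 [ 26  26  31 128 140 143 141 143 143 131  30  34  30]
 [ 27  30  18  80 143 143 141 143 144  91  29  35  33]
 [ 31  35  13  51 147 147 148 148 149 121  29  33  40]
 [ 31  29  13  23 148 147 146 146 146  93  28  31  39]
 [ 26  33  28   7  33  68  86  73  47  18  25  27  40]
 [ 37  23  28  25  21  12  23  22  28  28  28  21  19]
 [ 37   6  22  25  26  26  27  26  29  28  26  19   6]
 [ 29  10  18  27  28  27  26  30  27  26  27   6   6]]
```

The specimen is raised in both views, with its top centre at about (0.604, -0.175). I'll grip its upper part.

Request:
drive_tool(
  dp=[
    [0,0.05,4],
    [0,0.05,8],
    [0,0.05,12],
    [0,0.05,14],
    [0,0.05,14.7],
    [0,0.05,14.7],
    [0,0.05,14.7],
    [0,0.05,14.7],
    [0,0.05,14.7],
    [0,0.05,14.7],
  ],
  yaw=[0,0,0,0,0,0,0,0,0,0],
  claw=[8.5,8.5,8.5,8.5,8.5,8.5,6,6,6,6],
  squeeze=30,
)

```text
t: 56.55
tcp_pos: [0.6036, -0.175, 0.0172]
eef_rot: [0.707, 0.707, 0.0, 0.0]
force: [0.1, -0.2, -0.2]
width: 0.0603
grasp_force: 0.0
```

Request:
drive_tool(
  dp=[
    [0,0,0],
    [0,0,0],
    [0,0,0],
    [0,0,0],
    [0,0,0],
    [0,0,0],
    [0,0,0],
    [0,0,0],
    [0,0,0],
    [0,0,0],
  ],
  yaw=[0,0,0,0,0,0,0,0,0,0],
  claw=[5,4,4,4,4,4,4,4,4,4],
  squeeze=30,
)

```text
t: 57.8
tcp_pos: [0.6037, -0.1751, 0.0172]
eef_rot: [0.707, 0.707, 0.0, 0.0]
force: [-0.4, -0.2, 4.5]
width: 0.042
grasp_force: 30.7
```

Request:
drive_tool(
  dp=[
    [0,0,-0.5],
    [0,0,-1.5],
    [0,0,-4],
    [0,0,-8],
    [0,0,-13],
    [3,-2,-18],
    [7,-5,-18],
    [11,-8,-18],
    [15,-11,-18],
    [19,-13.5,-18],
  ],
  yaw=[0,0,0,0,0,0,0,0,0,0],
  claw=[4,4,4,4,4,4,4,4,4,4],
)

```text
t: 59.05
tcp_pos: [0.4672, 0.0162, 0.1971]
eef_rot: [0.707, 0.707, 0.0, 0.0]
force: [1.4, -0.2, -0.2]
width: 0.0418
grasp_force: 30.6
```

Request:
drive_tool(
  dp=[
    [1.8,-1.2,0],
    [1.8,-1.2,0],
    [1.8,-1.2,0],
    [1.8,-1.2,0],
    [1.8,-1.2,0],
    [1.8,-1.2,0],
    [1.8,-1.2,0],
    [1.8,-1.2,0],
    [1.8,-1.2,0],
    [1.8,-1.2,0],
  ],
  yaw=[0,0,0,0,0,0,0,0,0,0],
  claw=[4,4,4,4,4,4,4,4,4,4],
)

```text
t: 60.3
tcp_pos: [0.4565, 0.0331, 0.197]
eef_rot: [0.707, 0.707, 0.0, -0.0]
force: [0.7, 0.1, -1.5]
width: 0.0416
grasp_force: 30.6
```

```bash
python3 - <<'E'
from h import *
import pickle
k=cam('wrist');s=manip.state();print(s['tcp_pos'],s['width'],s['grasp_force'],s['force'])
p=proj(k,[.457,.0135,.006]);r=proj(k,[.498,.0135,.006])[0]-p[0];print(p,r)
for b in blob(k,(0,0,170),(180,50,255),500,5,(int(p[0]-70),max(0,int(p[1]-70)),int(p[0]+70),int(p[1]+60))):
    e=cv2.fitEllipse(cv2.convexHull(b[0]));print(b[1:],e,ray(k,b[3][0],.006).round(4),ray(k,e[0],.006).round(4))
# cell stayed?
for n in('scene','side'):
    c=cam(n);
    for b in blob(c,(0,0,150),(180,40,255),40,3,tuple(int(v) for v in np.r_[proj(c,[.603,-.175,.03])-25,proj(c,[.603,-.175,.03])+25])):print(n,b[1:3],proj(c,[.603,-.175,.042]))
E
```

```text
[0.45649483 0.03304139 0.19698866] 0.041734227440003664 30.60936748981476 [-0.50374723  0.0724912  -0.73367355]
[317.12071405 179.51694087] 37.02342346947205
(3997.5, (281, 145, 73, 71), ((317.0, 180.0), (70.0, 72.0), 90.0)) ((317.1601867675781, 180.2755889892578), (71.08528137207031, 73.054443359375), 82.65143585205078) [0.4569 0.0129 0.006 ] [0.457  0.0126 0.006 ]
scene (315.5, (366, 177, 23, 21)) [377.84247535 183.67935607]
side (178.0, (287, 171, 18, 17)) [295.48942585 175.49475207]
```

Request:
drive_tool(
  dp=[
    [-2,0.05,0],
    [-2,0.05,4],
    [-2,0.05,9],
    [-2,0.05,14],
    [-2,0.05,18],
    [-2,0.05,19.5],
    [-2,0.05,20.3],
    [-2,0.05,20.8],
    [-2,0.05,20.8],
    [-2,0.05,20.8],
  ],
  yaw=[0,0,0,0,0,0,0,0,0,0],
  claw=[4,4,4,4,4,4,4,4,4,4],
)

```text
t: 61.7
tcp_pos: [0.4578, 0.0128, -0.0101]
eef_rot: [0.707, 0.707, 0.0, 0.001]
force: [-0.2, -0.7, -1.2]
width: 0.0417
grasp_force: 30.7
```

Request:
drive_tool(
  dp=[
    [0,0,0],
    [0,0,0.1],
    [0,0,0.2],
    [0,0,0.3],
    [0,0,0.4],
    [0,0,0.5],
    [0,0,0.6],
    [0,0,0.7],
    [0,0,0.7],
    [0,0,0.7],
  ],
  yaw=[0,0,0,0,0,0,0,0,0,0],
  claw=[4,4,4,4,4,4,4,4,4,4],
)

```text
t: 62.95
tcp_pos: [0.457, 0.013, -0.0178]
eef_rot: [0.707, 0.707, -0.0, -0.0]
force: [-2.8, 0.4, 4.3]
width: 0.042
grasp_force: 31.0
```

Contact at the expected height. I'll release and retreat.

Request:
drive_tool(
  dp=[
    [0,0,0],
    [0,0,0],
    [0,0,0],
    [0,0,0],
    [0,0,0],
    [0,0,-1],
    [0,0,-5],
    [0,0,-10],
    [0,0,-15],
    [0,0,-20],
  ],
  yaw=[0,0,0,0,0,0,0,0,0,0],
  claw=[7,7,7,7,7,7,7,7,7,7],
)

```text
t: 64.2
tcp_pos: [0.4568, 0.0131, 0.1844]
eef_rot: [0.707, 0.707, 0.0, 0.001]
force: [1.6, 0.2, 0.8]
width: 0.07
grasp_force: 0.0
```

Request:
drive_tool(
  dp=[
    [2,0,0],
    [2,0,0],
    [2,0,0],
    [2,0,0],
    [2,0,0],
    [2,0,0],
    [2,0,0],
    [2,0,0],
    [2,0,0],
    [2,0,0],
  ],
  yaw=[0,0,0,0,0,0,0,0,0,0],
  claw=[7,7,7,7,7,7,7,7,7,7],
)

```text
t: 65.45
tcp_pos: [0.457, 0.033, 0.182]
eef_rot: [0.707, 0.707, 0.0, 0.0]
force: [0.1, -0.4, -0.6]
width: 0.0703
grasp_force: 0.0
```

```bash
python3 - <<'E'
from h import *
k=cam('wrist');s=manip.state();print(s['tcp_pos'],s['force'],s['t'])
print(proj(k,[.457,.013,.029]))
for b in blob(k,(5,55,100),(32,255,255),200,3,(250,110,390,250)):print('cork',b[1:],ray(k,b[3][0],.029).round(4))
D=cam('side')
x,y=proj(D,[.603,-.175,.03]);
for b in blob(D,(0,0,120),(180,40,255),40,3,(int(x-25),int(y-25),int(x+25),int(y+25))):print('cell',b[1:3],x,y,proj(D,[.603,-.175,.042]))
E
```

```text
[0.45702022 0.03303219 0.18201959] [ 1.15072349  0.16524056 -0.32037145] 65.5
[316.74598348 190.09653247]
cork (1573.5, (293, 164, 45, 47), ((315.47845458984375, 187.1123046875), (46.20652770996094, 43.211143493652344), 86.8201675415039)) [0.4557 0.0161 0.029 ]
cell (243.5, (287, 170, 19, 19)) 295.6097371103978 178.26289149558164 [295.48942585 175.49475207]
cell (61.5, (270, 153, 7, 17)) 295.6097371103978 178.26289149558164 [295.48942585 175.49475207]
```

```bash
python3 -c "
from bench import manip
print(manip.hand_in())"
```

```text
the job is handed in; nothing more can be done
None
```

The job is handed in at about 66 s of the 128 s limit; the judge returned no verdict. By my last checks, the weight was in the block, the stopper in the square tray, the cell flat on the ejector stand and the specimen in the round dish, each placed within about 3 mm of centre. The arm never went near the beaker.

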